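# Park the soldering caddy on its castors in the bay and latch it

## Robot

A 7-joint arm with a two-finger parallel gripper is mounted at the origin on a cart in front of the work surface, level with it; the furniture and walls round the work are solid. World frame = base frame: x ahead of the robot, y to its left, z up, the work surface at z = 0. Lengths are in m, angles in rad, forces in N, time in s.
With the tool pointing down it reaches from about 0.4 to 0.85 m from the base axis. Payload 10.4 kg.
Tool frame: the origin (TCP) lies midway between the tips of the shut fingers; the grasp point (between the pads) lies 19 mm behind it (manip.grip_depth is the distance from the TCP to the grasp point, in m); z points along the fingers, y is the direction in which the jaws open and shut (so a half turn about z gives the same grasp; the last joint's range is limited). The gripper opens to 87 mm and grips with 3 to 60 N. Pads are 19 mm wide; open, the fingers measure 117 mm over their backs; the gripper's body (75 mm by 190 mm) begins 51 mm behind the grasp point.
Start: joints at [-1.206, 0.332, -0.065, 1.46, 0.022, 1.35, -0.088], TCP at [0.236, 0.579, 0.183] pointing down, gripper open.
Joint ranges: [-2.6, 2.6], [-0.5, 2.12], [-1.47, 1.34], [0.16, 2.42], [-1.27, 4.41], [0.06, 2.06], [-2.6, 2.6]. Speed limits (rad/s): [2.22, 2.22, 2.79, 2.79, 3.14, 3.14, 3.14].

## Interface

Orientations are given as a 3x3 rotation matrix whose columns are the frame's x, y, z axes.
In Python, from cell import manip, optics gives the robot as it stands.
- The arm moves only by the tool move_arm, never from a script. Its argument "plan" is a list of rows, each an object of numbers: "x", "y", "z": the shift along the tool's x, y, z in cm; "rx", "ry", "rz": the turn, a rotation vector about the tool's x, y, z in rad. In form: [{"x": .., "y": .., "z": .., "rx": .., "ry": .., "rz": ..}, ...]. A call has 1 to 10 rows; each row is the pose to reach, as a shift and turn from the pose commanded when the call began, along the tool's axes at that moment; what a row does not reach only later rows make up. A row lasts 1/8 s, in which the tool goes at most 62.5 mm and 10.7 degrees, less where a joint would pass 70% of its speed; a pose out of reach is approached as far as the arm can. A call with a gripper value outside its range is refused whole. "grip" is the finger opening in cm, from 0 to 8.7, set as the call begins (left out, the last holds). The fingers move at their own pace and stop on an object; "grip_force" is the grip in N (left out, the last holds). Time passes only in rows, so rows that repeat a pose let the fingers close. It gives the time, the measured TCP pose, the force and the opening at its end, in the units of the state.
- manip.read_state(): the state, without advancing time (a new reading comes with each control period).
- optics.camera(name): name is "side" or "top"; returns a dict with "color" (384x512x3 uint8, red, green, blue), "K" (3x3 intrinsics, pixels), "D" ([k1, k2, p1, p2, k3] as OpenCV has them; the pictures are not rectified), "T" (4x4, takes a point from camera to world coordinates). Camera axes: x right, y up, looking along -z (the intrinsics and any distortion apply to the point x, -y, -z); pixel columns grow to the right and rows downward; lengths in m; the calibration is good to about 2 mm. A picture is of the moment at which its call begins. There is no depth.
- manip.hand_in(): hands the job in, once; it reports no verdict.
The state is a dict: "clock": time; "qpos": joint angles; "joint_vel": joint speeds; "effort": joint torques, N m; "ee_pos": TCP position; "tool_rot": TCP orientation; "wrist_force": force on the tool from outside, world axes, zero at the start; "ft_torque": the same for the moment, N m; "finger_gap": opening from 0.0 (shut) to 1.0 (fully open).
Only numpy, scipy, OpenCV 4.12 (cv2) and the standard library are available. Lean on these libraries where they do the work, as an engineer would, in place of code of your own. Each camera call takes 0.05 s, during which the arm holds its last target. There are 200 camera calls.

## Task

The sweep tray is about to be slid in, so park the little soldering caddy: roll it by its push bar, keeping it on its wheels, straight ahead until all four castors trail straight behind, before its wheels reach the bay; then steer it nose first into the bay and ease it against the sprung buffer until the hook catch drops behind its front board and holds it. Do not jam or ram it, leave the tools around it where they are, and let go of it at the end.

Things in the scene. Friction and masses are not known exactly. Their poses are not given: they have to be found in the camera images.
- caddy: Soldering caddy, about 0.9 kg: a plywood tray 108 mm long (x), 84 mm wide (y), its sides 24 to 44 mm above the floor, on four swivel castors (pivots at x = +-38, y = +-28 mm; wheels of 9 mm radius trail 8 mm behind the pivots). A spool, a bottle and a clear cup are fixed on it. Origin on the floor under its middle; x points forward, the way it goes into the bay; z up.
- caddy_front (a point): Middle of the top edge of the caddy's raised front board, on its front face: 54 mm ahead of the caddy's origin, 86 mm above the floor. The board is 60 mm wide and 6 mm thick. Axes as the caddy's.
- caddy_bar (a point): Middle of the caddy's push bar: a round steel bar of 10 mm diameter, straight over 50 mm across the caddy (along its y), on two uprights at the rear; 68 mm behind the caddy's origin and 125 mm above the floor, higher than all else on the caddy. It can be grasped from above, one finger before and one behind it, or pushed. Axes as the caddy's.
- bay: Parking bay, fixed on the sweep tray's floor. Origin on the floor in the middle of its mouth; x points inwards, z up. Two wooden cheeks 40 mm high stand 90 mm apart (inside) from x = 0 to 132 mm; flared ends widen them to about 112 mm at x = -32 mm. An aluminium rail 32 mm wide and 10 mm high lies along the middle from x = -4 mm.
- bay_kerb (a point): In the bay on the floor, in its middle line, 14 mm inside the mouth, where the kerbs begin: along each cheek runs a kerb 10 mm high, so that from here on the wheels of each side run in a channel 23.5 mm wide between kerb and rail; castors that stand crosswise jam there. Axes as the bay's.
- buffer (a joint): Sprung buffer plate (44 x 14 mm, middle 68 mm above the floor) on the grey stop carriage, which is clamped anywhere in 20 mm of the rail: the caddy is home with its origin 48 to 68 mm inside the mouth, which must be felt or seen. 0 = free, m pressed in, 0.009 = bottomed and rigid. It resists with 2.4 N at first touch, 7.5 N at 4.5 mm where the catch drops in, 13 N at 9 mm.
- catch (a joint): Sprung steel hook hinged on the stop carriage above the buffer: 0 = down, rad raised. The caddy's front board lifts it by about 0.25 (this takes only 1 to 3 N) and it drops back to 0 behind the board; it then holds the caddy against the buffer. Rolling, catch and buffer together, the push on the bar is about 9 to 10 N when it drops.
- castor_fl (a joint): Swivel angle of the front left castor (left = the caddy's +y side), rad, free to turn all round: 0 (or a whole turn) = the wheel trails straight behind its pivot as it does when the caddy rolls forward; positive = turned anticlockwise seen from above. Pushed along a straight line, it comes round within about 40 mm.
- castor_fr (a joint): Swivel angle of the front right castor (left = the caddy's +y side), rad, free to turn all round: 0 (or a whole turn) = the wheel trails straight behind its pivot as it does when the caddy rolls forward; positive = turned anticlockwise seen from above. Pushed along a straight line, it comes round within about 40 mm.
- castor_rl (a joint): Swivel angle of the rear left castor (left = the caddy's +y side), rad, free to turn all round: 0 (or a whole turn) = the wheel trails straight behind its pivot as it does when the caddy rolls forward; positive = turned anticlockwise seen from above. Pushed along a straight line, it comes round within about 40 mm.
- castor_rr (a joint): Swivel angle of the rear right castor (left = the caddy's +y side), rad, free to turn all round: 0 (or a whole turn) = the wheel trails straight behind its pivot as it does when the caddy rolls forward; positive = turned anticlockwise seen from above. Pushed along a straight line, it comes round within about 40 mm.
- pliers_teal: Flat-nose pliers with teal grips, 149 x 36 x 12 mm, lying in the tray; a bystander. Origin under the middle, its length along y.
- cutters_yellow: Cutters with black and yellow grips, 138 x 38 x 12 mm, lying in the tray; a bystander. Origin under the middle, its length along y.
- bench_block: Square steel bench block, 75 x 75 x 22 mm, 0.9 kg, lying in the tray; a bystander. Origin under its middle.

How it is judged:
On the way, in this order (a step that is already met when the one before it is completed fails the run):
1. all four castors trail straight (within 17 degrees) while its wheels are still outside the channels ((value of joint castor_fl between -0.3 and 0.3 rad or value of joint castor_fl between 5.9832 and 6.5832 rad or value of joint castor_fl between -6.5832 and -5.9832 rad) and (value of joint castor_fr between -0.3 and 0.3 rad or value of joint castor_fr between 5.9832 and 6.5832 rad or value of joint castor_fr between -6.5832 and -5.9832 rad) and (value of joint castor_rl between -0.3 and 0.3 rad or value of joint castor_rl between 5.9832 and 6.5832 rad or value of joint castor_rl between -6.5832 and -5.9832 rad) and (value of joint castor_rr between -0.3 and 0.3 rad or value of joint castor_rr between 5.9832 and 6.5832 rad or value of joint castor_rr between -6.5832 and -5.9832 rad) and x of caddy in the frame of bay below -0.03 m), for 0.05 s.
2. the caddy is in the bay, pressed on the buffer, with the catch down behind its front board (value of joint buffer above 0.0025 m and value of joint catch below 0.06 rad and x of caddy in the frame of bay between 0.04 and 0.076 m and angle between the x axis of caddy and the x axis of bay, either way round below 0.09 rad), for 0.2 s.
At the end, for the whole second after the job is handed in: The caddy stands still and level in the bay, in line with it (within 5 degrees), castors trailing straight (within 26 degrees), the catch down behind the front board so that it keeps the buffer pressed in by more than 2.5 mm, and the robot is off it (all of step 2 and (value of joint castor_fl between -0.45 and 0.45 rad or value of joint castor_fl between 5.8332 and 6.7332 rad or value of joint castor_fl between -6.7332 and -5.8332 rad) and (value of joint castor_fr between -0.45 and 0.45 rad or value of joint castor_fr between 5.8332 and 6.7332 rad or value of joint castor_fr between -6.7332 and -5.8332 rad) and (value of joint castor_rl between -0.45 and 0.45 rad or value of joint castor_rl between 5.8332 and 6.7332 rad or value of joint castor_rl between -6.7332 and -5.8332 rad) and (value of joint castor_rr between -0.45 and 0.45 rad or value of joint castor_rr between 5.8332 and 6.7332 rad or value of joint castor_rr between -6.7332 and -5.8332 rad) and angle between caddy's own z axis and vertical below 0.05 rad and linear speed of caddy below 0.01 m/s); the robot touches nothing.
It fails at once if the caddy and the bay (cheeks, rail, buffer, catch) press on each other with more than 25 N (contact force between caddy and bay above 25 N).
It fails at once if the caddy is lifted off its wheels (more than 12 mm) or tipped (more than 11 degrees) (height (world z) of caddy above 0.012 m or angle between caddy's own z axis and vertical above 0.2 rad).
It fails at once if the flat-nose pliers are pushed away (more than 20 mm) (distance of pliers_teal from where it was at the start of the episode above 0.02 m).
It fails at once if the cutters are pushed away (more than 20 mm) (distance of cutters_yellow from where it was at the start of the episode above 0.02 m).
It fails at once if the bench block is pushed away (more than 20 mm) (distance of bench_block from where it was at the start of the episode above 0.02 m).
It also fails if it takes over 64 s, if anything falls off the work surface, if the arm or the gripper's body presses on something with over 40 N, if the wrist force passes 120 N, or if a joint passes its speed limit or range.

## Working session

There is one attempt and no reset: what is moved stays moved. The work goes in short steps, Python scripts to look and compute and a tool call to move; the robot and the scene stay as the last step left them, time stands still between calls to the robot, and variables do not carry over. Pictures are saved under pics/ and viewed, about 8 in all and at most 12, crops included, and the job is handed in when it is done.

Besides the shell and the picture viewer there is one more tool, called after "Emit:" as a command line: name --argument value ..., lists and objects as JSON in quotes. move_arm: Moves the arm, as the interface text tells. Its arguments: {"type":"object","properties":{"plan":{"type":"array","items":{"type":"object","properties":{"x":{"type":"number"},"y":{"type":"number"},"z":{"type":"number"},"rx":{"type":"number"},"ry":{"type":"number"},"rz":{"type":"number"}}}},"grip":{"type":"number"},"grip_force":{"type":"number"}},"required":["plan"]}

```bash
mkdir -p pics
cat > h.py <<'E'
import numpy as np, cv2, json
from cell import manip, optics
def shot(name, out=None):
    c=optics.camera(name)
    if out: cv2.imwrite('pics/'+out+'.png', cv2.cvtColor(c['color'],cv2.COLOR_RGB2BGR))
    return c
def ray(c,u,v):
    p=cv2.undistortPoints(np.array([[[u,v]]],float),np.array(c['K']),np.array(c['D'],float))[0,0]
    T=np.array(c['T']); return T[:3,3], T[:3,:3]@np.array([p[0],-p[1],-1.])
def onz(c,u,v,z):
    o,d=ray(c,u,v); return o+d*(z-o[2])/d[2]
def proj(c,P):
    T=np.array(c['T']); q=(np.atleast_2d(P)-T[:3,3])@T[:3,:3]; q=q*[1,-1,-1]
    return cv2.projectPoints(q,np.zeros(3),np.zeros(3),np.array(c['K']),np.array(c['D'],float))[0][:,0]
E
python3 - <<'E'
from h import *
for n in('side','top'):
    c=shot(n,n+'0'); print(n,np.round(c['T'],3).tolist(),np.array(c['K']).round(1).tolist())
a=cv2.imread('pics/top0.png')
cv2.imwrite('pics/top0b.png',cv2.resize(a,(768,576),interpolation=cv2.INTER_CUBIC))
a=cv2.imread('pics/side0.png')
cv2.imwrite('pics/side0b.png',cv2.resize(a,(768,576),interpolation=cv2.INTER_CUBIC))
s=manip.read_state(); print({k:np.round(v,3).tolist() for k,v in s.items()}, manip.grip_depth)
E
```

```text
side [[0.822, 0.37, -0.434, 0.039], [-0.569, 0.5, -0.652, -0.676], [-0.024, 0.783, 0.621, 0.817], [0.0, 0.0, 0.0, 1.0]] [[454.4, 0.0, 251.2], [0.0, 454.4, 187.7], [0.0, 0.0, 1.0]]
top [[0.003, 0.986, -0.166, 0.365], [-1.0, 0.004, 0.006, 0.077], [0.006, 0.166, 0.986, 1.176], [0.0, 0.0, 0.0, 1.0]] [[439.1, 0.0, 259.7], [0.0, 439.1, 194.7], [0.0, 0.0, 1.0]]
{'clock': 0.1, 'qpos': [-1.206, 0.333, -0.065, 1.461, 0.022, 1.35, -0.088], 'joint_vel': [-0.001, -0.001, -0.0, -0.003, 0.001, 0.001, 0.002], 'effort': [0.0, -62.454, 0.024, -39.072, -0.062, 0.036, 0.0], 'ee_pos': [0.236, 0.578, 0.182], 'tool_rot': [[-0.926, 0.378, -0.0], [0.378, 0.926, -0.001], [-0.0, -0.001, -1.0]], 'wrist_force': [-0.003, -0.321, -0.82], 'ft_torque': [-0.004, 0.03, -0.009], 'finger_gap': 0.999} 0.0187
```

View pics/top0b.png

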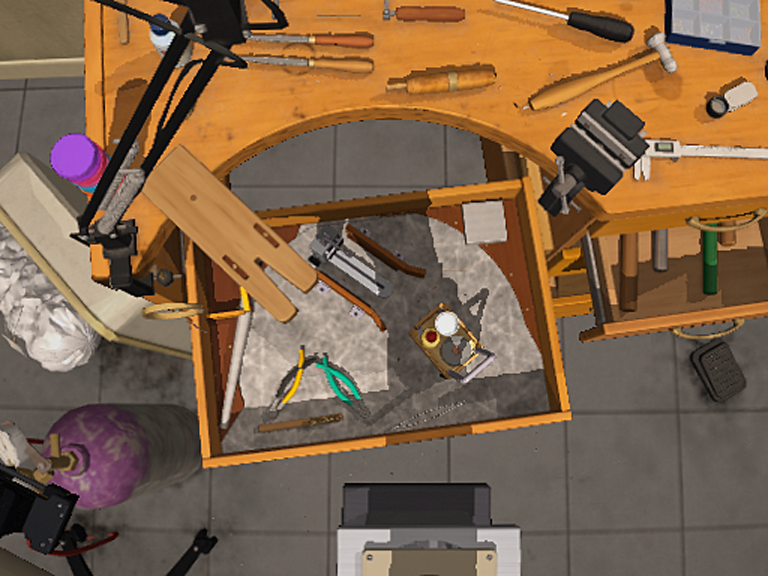

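View pics/side0b.png

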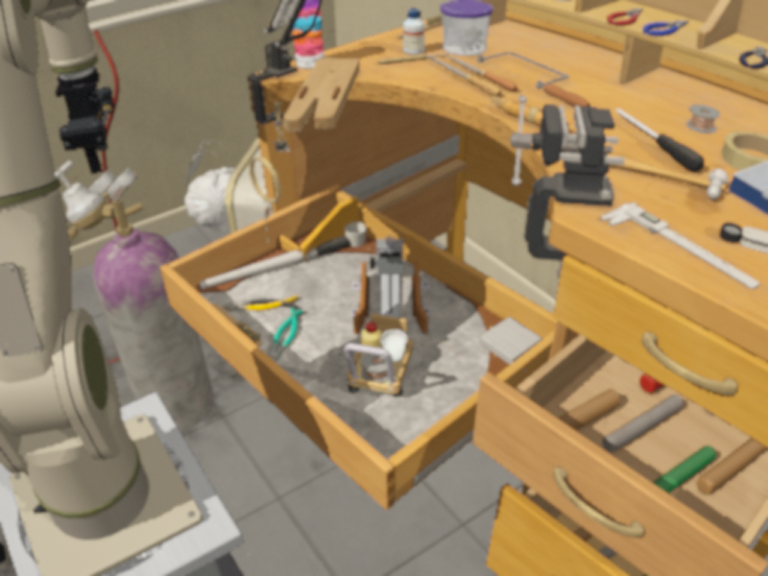

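Top view (768-wide): caddy about (452,340), its bar at (478,367), and the bay mouth between (383,328) and (423,274) with the bay running up-left. Pliers are at (340,385) and cutters at (293,380). The side view shows the caddy just in front of the bay at (380,355). I'll crop both for detail.

Run:
```python
import cv2,numpy as np
a=cv2.imread('pics/top0.png')[135:265,195:345]   # 150x130
b=cv2.imread('pics/side0.png')[150:270,220:300]  # 80x120
A=cv2.resize(a,None,fx=3.2,fy=3.2,interpolation=cv2.INTER_CUBIC)
B=cv2.resize(b,None,fx=4,fy=4,interpolation=cv2.INTER_CUBIC)
o=np.zeros((600,800,3),np.uint8); o[:A.shape[0],:480]=A; o[:480,480:]=B
cv2.imwrite('pics/crop0.png',o)
```

```text
(no output)
```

View pics/crop0.png

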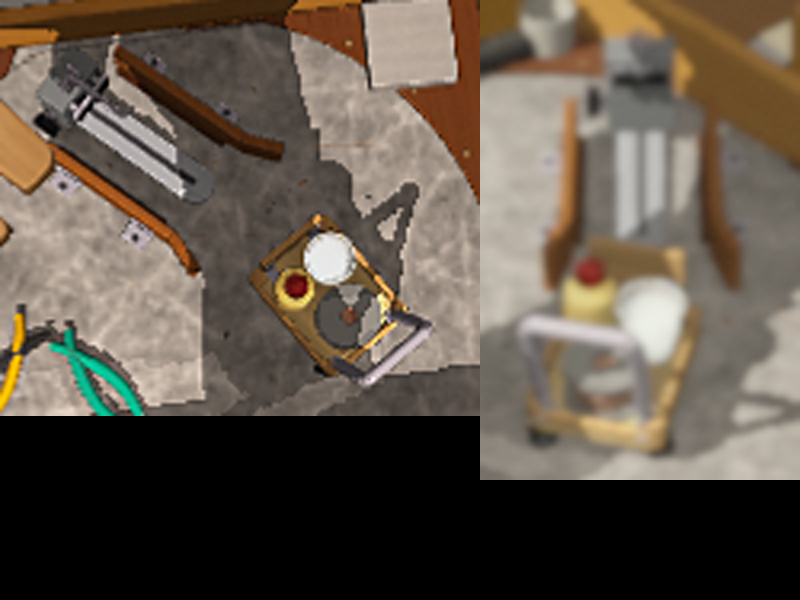

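Run:
```python
from h import *
a=cv2.imread('pics/top0.png')[148:255,203:345]
A=cv2.resize(a,None,fx=5.6,fy=5.6,interpolation=cv2.INTER_LANCZOS4)
A=cv2.convertScaleAbs(A,alpha=1.5,beta=10)
cv2.imwrite('pics/crop1.png',A[:600,:800])
ct=shot('top');cs=shot('side')
def tri(p,q):
    o1,d1=ray(ct,*p);o2,d2=ray(cs,*q)
    A=np.stack([d1,-d2],1);s=np.linalg.lstsq(A,o2-o1,rcond=None)[0]
    return ((o1+d1*s[0])+(o2+d2*s[1]))/2, np.linalg.norm(o1+d1*s[0]-o2-d2*s[1])
f=2/3
print('pin tip',tri((290*f,317*f),(290*f,122*f)),tri((313*f,288*f),(330*f,124*f)))
print('drawer corner',tri((207*f,463*f),(165*f,267*f)))
```

```text
pin tip (array([0.46849938, 0.19481614, 0.37089181]), np.float64(0.001332983860017444)) (array([0.51291354, 0.16466168, 0.36401619]), np.float64(0.01365501592242099))
drawer corner (array([0.2644851 , 0.36873437, 0.07806045]), np.float64(0.0005192073025015734))
```

View pics/crop1.png

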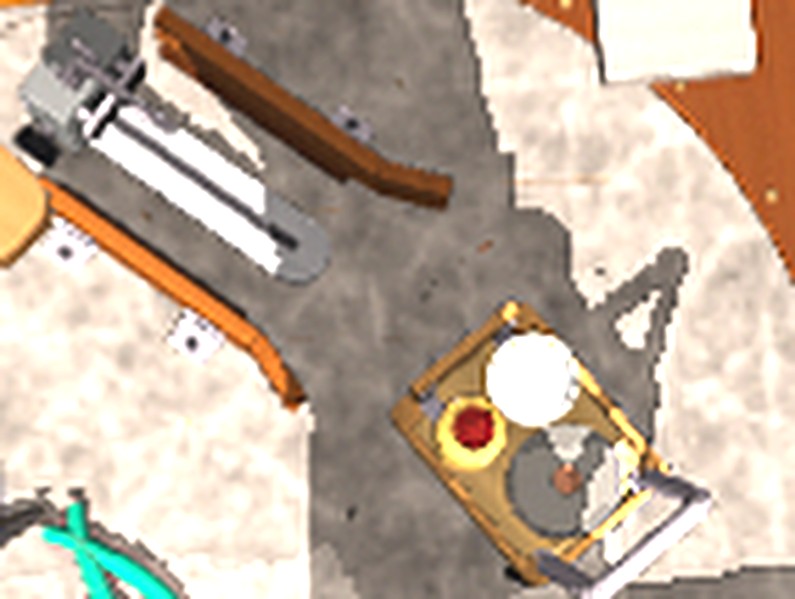

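Detail crop: rail from about (110,118) to a nose at (325,262), left cheek ending at (298,405), right cheek ending at (450,190). The front board runs (412,395)–(515,308) and the bar about (590,590)–(705,495). I'll measure these with LSD line fits.

Run:
```python
from h import *
c=shot('top')
g=cv2.cvtColor(c['color'],cv2.COLOR_RGB2GRAY)[148:262,203:345]
G=cv2.resize(g,None,fx=4,fy=4,interpolation=cv2.INTER_CUBIC)
L=cv2.createLineSegmentDetector(0).detect(G)[0][:,0]
for l in sorted(L,key=lambda l:-np.hypot(l[2]-l[0],l[3]-l[1])):
    n=np.hypot(l[2]-l[0],l[3]-l[1])
    if n<38: break
    p=(l+.5)/4-.5+np.array([203,148]*2)
    r=[]
    for z in (.01,.04,.086,.13):
        A=onz(c,p[0],p[1],z)[:2];B=onz(c,p[2],p[3],z)[:2]
        if z in(.01,.04,.13): r+=[np.round(np.r_[A,B]*1000).astype(int).tolist()]
    d=B-A; ang=np.degrees(np.arctan2(d[1],d[0]))%180
    print((l*1.4).round().astype(int).tolist(),'ang %.1f'%ang,*r)
```

```text
[275, 343, 16, 159] ang 54.8 [523, 91, 612, 217] [519, 91, 606, 213] [507, 89, 587, 203]
[59, 178, 246, 311] ang 54.6 [603, 196, 538, 105] [597, 193, 534, 104] [578, 183, 521, 102]
[185, 42, 371, 173] ang 54.5 [671, 136, 606, 45] [663, 134, 600, 46] [640, 130, 581, 48]
[343, 186, 158, 56] ang 54.5 [599, 58, 664, 149] [593, 59, 656, 147] [575, 60, 633, 141]
[289, 250, 112, 124] ang 54.5 [568, 84, 630, 171] [563, 84, 623, 168] [547, 84, 603, 161]
[120, 116, 267, 220] ang 54.5 [634, 167, 583, 95] [627, 165, 577, 95] [606, 158, 560, 93]
[308, 608, 307, 433] ang 0.5 [397, 75, 480, 75] [396, 75, 477, 75] [394, 75, 468, 75]
[180, 595, 38, 520] ang 62.7 [403, 135, 438, 203] [402, 133, 436, 199] [399, 129, 431, 190]
[706, 494, 590, 592] ang 129.8 [451, -114, 405, -59] [449, -110, 404, -55] [443, -95, 401, -45]
[90, 143, 211, 228] ang 54.8 [620, 181, 579, 122] [614, 178, 573, 121] [594, 170, 557, 118]
[610, 79, 753, 71] ang 93.8 [653, -72, 658, -142] [646, -68, 651, -137] [624, -57, 628, -120]
[91, 233, 198, 308] ang 54.7 [576, 180, 539, 128] [571, 177, 535, 127] [554, 169, 522, 123]
[181, 307
[... 849 characters left out ...]
 [578, 121, 557, 93] [572, 120, 552, 92] [556, 116, 537, 91]
[489, 342, 435, 388] ang 130.8 [524, -11, 502, 14] [520, -9, 498, 16] [508, -2, 488, 21]
[646, 487, 594, 531] ang 130.2 [455, -86, 433, -61] [452, -82, 432, -57] [446, -69, 426, -47]
[141, 563, 197, 602] ang 55.9 [418, 154, 400, 127] [417, 152, 399, 126] [413, 146, 396, 122]
[441, 210, 376, 194] ang 75.3 [588, 11, 596, 42] [582, 13, 590, 43] [565, 18, 572, 46]
[55, 224, 8, 267] ang 133.6 [580, 197, 559, 220] [575, 194, 554, 216] [558, 185, 539, 205]
[60, 125, 100, 84] ang 137.0 [629, 196, 650, 177] [623, 193, 642, 174] [602, 184, 620, 167]
[515, 153, 514, 207] ang 179.0 [616, -25, 589, -24] [610, -22, 584, -22] [590, -14, 566, -14]
```

```bash
cat >> h.py <<'E'
MO=np.array([.561,.071]); BH=np.radians(54.6)
U=np.array([np.cos(BH),np.sin(BH)]); V=np.array([-U[1],U[0]])
def tobay(p): d=np.array(p[:2])-MO; return np.array([d@U,d@V])*1000
def rows(tgts):
    """tgts: (x,y,z,jaw heading deg) world -> rows in tool axes, from now (commanded ~ measured)"""
    s=manip.read_state(); R=np.array(s['tool_rot']); p=np.array(s['ee_pos'])
    h=np.degrees(np.arctan2(R[1,1],R[0,1]))
    for t in tgts:
        d=R.T@(np.array(t[:3])-p)*100
        print({k:round(float(v),2) for k,v in zip('xyz',d)},'rz',round(float(np.radians(h-t[3])),3))
E
python3 - <<'E'
from h import *
rows([(.25,.53,.18,67.8),(.265,.47,.17,64),(.285,.41,.16,60),(.305,.35,.158,55),(.325,.29,.158,50),(.34,.23,.158,45),(.36,.17,.158,40),(.375,.11,.158,39.8),(.39,.05,.158,39.8),(.405,-.01,.158,39.8),(.421,-.071,.155,39.8)])
E
```

```text
{'x': -3.1, 'y': -3.96, 'z': 0.23} rz -0.0
{'x': -6.76, 'y': -8.95, 'z': 1.24} rz 0.066
{'x': -10.88, 'y': -13.75, 'z': 2.24} rz 0.136
{'x': -15.0, 'y': -18.55, 'z': 2.44} rz 0.223
{'x': -19.12, 'y': -23.34, 'z': 2.44} rz 0.31
{'x': -22.78, 'y': -28.33, 'z': 2.45} rz 0.398
{'x': -26.9, 'y': -33.13, 'z': 2.45} rz 0.485
{'x': -30.56, 'y': -38.12, 'z': 2.45} rz 0.488
{'x': -34.21, 'y': -43.1, 'z': 2.46} rz 0.488
{'x': -37.87, 'y': -48.09, 'z': 2.46} rz 0.488
{'x': -41.66, 'y': -53.13, 'z': 2.76} rz 0.488
```

Emit:
move_arm --plan '[{"x": -3.1,"y": -4.0,"z": 0.2,"rz": 0},{"x": -6.8,"y": -9,"z": 1.2,"rz": 0.066},{"x": -10.9,"y": -13.8,"z": 2.2,"rz": 0.136},{"x": -15,"y": -18.6,"z": 2.4,"rz": 0.223},{"x": -19.1,"y": -23.3,"z": 2.4,"rz": 0.31},{"x": -22.8,"y": -28.3,"z": 2.4,"rz": 0.4},{"x": -26.9,"y": -33.1,"z": 2.4,"rz": 0.485},{"x": -30.6,"y": -38.1,"z": 2.4,"rz": 0.488},{"x": -34.2,"y": -43.1,"z": 2.4,"rz": 0.488},{"x": -37.9,"y": -48.1,"z": 2.4,"rz": 0.488}]' --grip 3.2 --grip_force 40

```text
invalid input
```

Run:
```python
from h import *
s=manip.read_state();print({k:np.round(v,3).tolist() for k,v in s.items() if k!='effort'})
rows([(.421,-.071,.15,39.8)])
```

```text
{'clock': 0.25, 'qpos': [-1.206, 0.333, -0.065, 1.46, 0.022, 1.35, -0.088], 'joint_vel': [0.001, -0.0, 0.001, -0.004, -0.0, 0.001, -0.0], 'ee_pos': [0.236, 0.578, 0.182], 'tool_rot': [[-0.926, 0.378, -0.0], [0.378, 0.926, -0.001], [-0.0, -0.001, -1.0]], 'wrist_force': [0.033, 0.549, -0.582], 'ft_torque': [0.032, 0.04, -0.002], 'finger_gap': 1.001}
{'x': -41.66, 'y': -53.13, 'z': 3.26} rz 0.488
```

Emit:
move_arm --plan '[{"x": -3,"y": -4,"z": 0.2,"rx": 0,"ry": 0,"rz": 0},{"x": -6.5,"y": -8.5,"z": 1.2,"rx": 0,"ry": 0,"rz": 0.06},{"x": -10,"y": -13,"z": 2.2,"rx": 0,"ry": 0,"rz": 0.13},{"x": -13.8,"y": -17.4,"z": 2.4,"rx": 0,"ry": 0,"rz": 0.21}]' --grip 3.2 --grip_force 40

```text
clock: 0.75
ee_pos: [0.2983, 0.3633, 0.158]
tool_rot: [[-0.825, 0.565, -0.001], [0.565, 0.825, -0.0], [0.0, -0.001, -1.0]]
wrist_force: [1.0, 0.0, 0.6]
finger_gap: 0.632
```

Run:
```python
from h import *
rows([(.312,.31,.158,51),(.328,.255,.158,46),(.342,.2,.158,42),(.36,.145,.158,39.8),(.375,.09,.158,39.8),(.39,.035,.158,39.8),(.405,-.02,.158,39.8),(.421,-.071,.152,39.8)])
```

```text
{'x': -4.14, 'y': -3.62, 'z': 0.0} rz 0.081
{'x': -8.57, 'y': -7.26, 'z': 0.0} rz 0.168
{'x': -12.83, 'y': -11.0, 'z': 0.0} rz 0.238
{'x': -17.42, 'y': -14.53, 'z': 0.01} rz 0.276
{'x': -21.76, 'y': -18.22, 'z': 0.01} rz 0.276
{'x': -26.11, 'y': -21.91, 'z': 0.01} rz 0.276
{'x': -30.45, 'y': -25.6, 'z': 0.01} rz 0.276
{'x': -34.65, 'y': -28.91, 'z': 0.61} rz 0.276
```

Emit:
move_arm --plan '[{"x": -4.1,"y": -3.6,"z": 0,"rx": 0,"ry": 0,"rz": 0.08},{"x": -8.5,"y": -7.2,"z": 0,"rx": 0,"ry": 0,"rz": 0.17},{"x": -12.8,"y": -11,"z": 0,"rx": 0,"ry": 0,"rz": 0.24},{"x": -17.4,"y": -14.5,"z": 0,"rx": 0,"ry": 0,"rz": 0.276},{"x": -21.7,"y": -18.2,"z": 0,"rx": 0,"ry": 0,"rz": 0.276},{"x": -26,"y": -21.9,"z": 0,"rx": 0,"ry": 0,"rz": 0.276},{"x": -30.4,"y": -25.6,"z": 0,"rx": 0,"ry": 0,"rz": 0.276}]'

```text
clock: 1.62
ee_pos: [0.4057, -0.0192, 0.1588]
tool_rot: [[-0.642, 0.767, 0.001], [0.767, 0.642, 0.001], [0.0, 0.001, -1.0]]
wrist_force: [0.7, 0.4, -0.2]
finger_gap: 0.37
```

Run:
```python
from h import *
s=manip.read_state();print({k:np.round(v,3).tolist() for k,v in s.items() if k!='effort'})
rows([(.421,-.071,.152,39.8),(.421,-.071,.106,39.8)])
c=shot('side','s1'); print(proj(c,[s['ee_pos'],[.421,-.071,.125]]).round())
```

```text
{'clock': 1.625, 'qpos': [-0.653, -0.206, 0.529, 2.05, 0.108, 1.271, 0.532], 'joint_vel': [0.363, 0.191, 0.77, -0.21, 0.066, -0.038, 1.109], 'ee_pos': [0.406, -0.019, 0.159], 'tool_rot': [[-0.642, 0.767, 0.001], [0.767, 0.642, 0.001], [0.0, 0.001, -1.0]], 'wrist_force': [0.66, 0.434, -0.184], 'ft_torque': [0.052, -0.076, -0.049], 'finger_gap': 0.37}
{'x': -4.96, 'y': -2.15, 'z': 0.68} rz 0.002
{'x': -4.96, 'y': -2.16, 'z': 5.28} rz 0.002
[[225. 211.]
 [245. 233.]]
```

Emit:
move_arm --plan '[{"x": -4.9,"y": -2.1,"z": 0.4,"rx": 0,"ry": 0,"rz": 0},{"x": -4.9,"y": -2.1,"z": 0.7,"rx": 0,"ry": 0,"rz": 0},{"x": -4.9,"y": -2.1,"z": 0.7,"rx": 0,"ry": 0,"rz": 0}]'

```text
clock: 2.05
ee_pos: [0.4205, -0.0679, 0.1514]
tool_rot: [[-0.642, 0.767, -0.001], [0.767, 0.642, 0.0], [0.001, -0.0, -1.0]]
wrist_force: [0.1, -0.4, 0.3]
finger_gap: 0.37
```

```bash
cat >> h.py <<'E'
def duo(name, tb=(148,203,107,142), sb=(150,220,120,80)):
    ct=shot('top');cs=shot('side'); o=np.zeros((600,800,3),np.uint8)
    v,u,h,w=tb; A=ct['color'][v:v+h,u:u+w]; k=min(480/w,600/h); A=cv2.resize(A,None,fx=k,fy=k,interpolation=cv2.INTER_CUBIC)
    o[:A.shape[0],:A.shape[1]]=A[:600,:480]
    v,u,h,w=sb; B=cs['color'][v:v+h,u:u+w]; k2=min(320/w,600/h); B=cv2.resize(B,None,fx=k2,fy=k2,interpolation=cv2.INTER_CUBIC)
    o[:B.shape[0],480:480+B.shape[1]]=B
    cv2.imwrite('pics/'+name+'.png',cv2.cvtColor(o,cv2.COLOR_RGB2BGR)); return ct,cs
E
python3 - <<'E'
from h import *
ct,cs=duo('d1',sb=(170,200,140,75))
s=manip.read_state();print({k:np.round(v,3).tolist() for k,v in s.items() if k in('clock','ee_pos','tool_rot','wrist_force','finger_gap')})
E
```

```text
{'clock': 2.15, 'ee_pos': [0.421, -0.067, 0.152], 'tool_rot': [[-0.643, 0.766, -0.0], [0.766, 0.643, 0.0], [0.0, 0.0, -1.0]], 'wrist_force': [-0.157, 0.361, 0.641], 'finger_gap': 0.366}
```

View pics/d1.png

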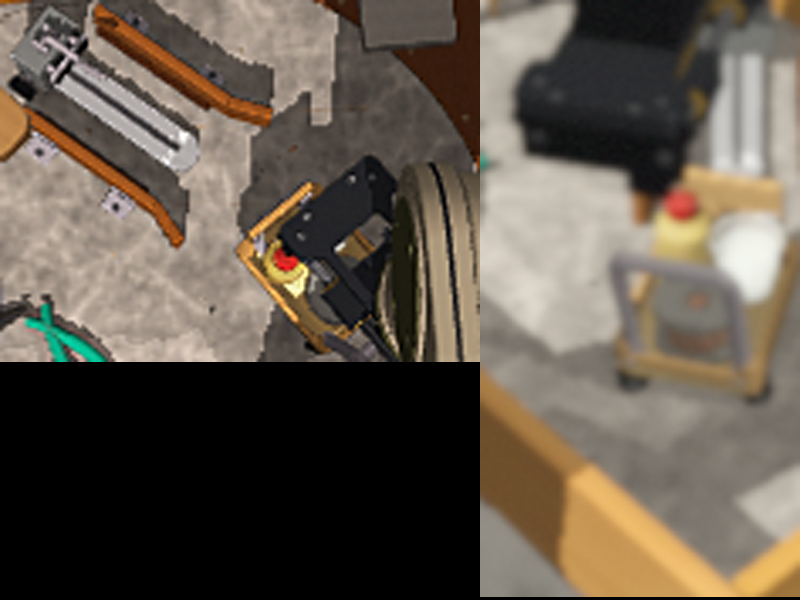

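Run:
```python
from h import *
ct,cs=shot('top'),shot('side')
s=manip.read_state();p=np.array(s['ee_pos']);R=np.array(s['tool_rot'])
P=[p,p+R@[0,.016,0],p+R@[0,-.016,0],p+R@[0,.03,-.07],p+R@[0,-.03,-.07],[.421,-.071,.13]]
q=proj(cs,P); print(q.round(1).tolist()); print(proj(ct,P).round(1).tolist())
a=cs['color'][150:260,190:290].copy(); k=6
a=cv2.resize(a,None,fx=k,fy=5.4,interpolation=cv2.INTER_CUBIC)
a=cv2.convertScaleAbs(a,alpha=1.6,beta=25)
for i,(u,v) in enumerate(q): cv2.circle(a,(int((u-190+.5)*k),int((v-150+.5)*5.4)),4,[(255,0,0),(0,255,0),(0,0,255),(255,255,0),(255,0,255),(0,255,255)][i],1)
cv2.imwrite('pics/z1.png',cv2.cvtColor(a,cv2.COLOR_RGB2BGR))
```

```text
[[243.3, 223.0], [245.4, 218.1], [241.3, 227.9], [246.1, 189.0], [238.0, 207.2], [244.6, 231.1]]
[[318.7, 244.4], [314.3, 239.1], [323.2, 249.7], [314.2, 232.1], [332.3, 253.3], [318.9, 244.8]]
```

View pics/z1.png

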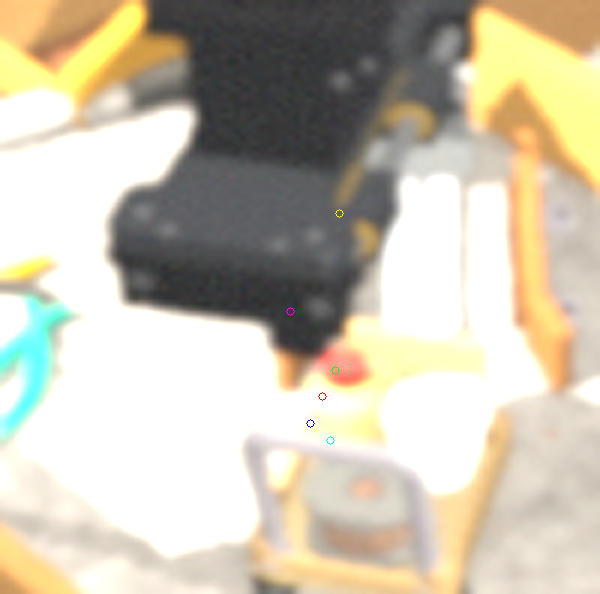

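Run:
```python
from h import *
ct,cs=shot('top'),shot('side')
a=cs['color'][185:245,215:265]; b=ct['color'][190:265,270:350]
A=cv2.resize(a,(400,480),interpolation=cv2.INTER_NEAREST);B=cv2.resize(b,(400,375),interpolation=cv2.INTER_NEAREST)
o=np.zeros((480,800,3),np.uint8);o[:,:400]=A;o[:375,400:]=B
o=(255*(o/255.)**.6).astype(np.uint8)
cv2.imwrite('pics/z2.png',cv2.cvtColor(o,cv2.COLOR_RGB2BGR))
```

```text
(no output)
```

View pics/z2.png

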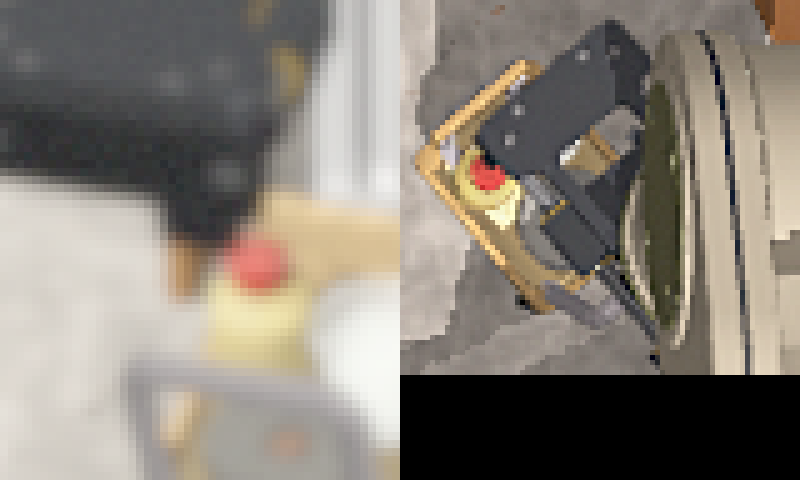

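Run:
```python
from h import *
ct,cs=shot('top'),shot('side')
s=manip.read_state();p=np.array(s['ee_pos']);R=np.array(s['tool_rot'])
for z in (-.07,-.10,-.15):
  for a,b in((.0375,.095),(.095,.0375)):
    P=[p+R@[i*a,j*b,z] for i in(1,-1) for j in (1,-1)]
    print(z,a,b,'side',proj(cs,P).round().tolist(),'top',proj(ct,P).round().tolist())
print('tips side',proj(cs,[p+R@[i*.0095,j,z] for i in(1,-1) for j in(.016,.031,-.016,-.031) for z in (0,)]).round().tolist())
# triangulated front corners of black body: top z2 (480,130),(610,20) ; side z2 nub
```

```text
-0.07 0.0375 0.095 side [[238.0, 169.0], [210.0, 226.0], [271.0, 174.0], [247.0, 232.0]] top [[282.0, 220.0], [339.0, 288.0], [308.0, 199.0], [365.0, 265.0]]
-0.07 0.095 0.0375 side [[205.0, 181.0], [193.0, 202.0], [291.0, 194.0], [284.0, 217.0]] top [[279.0, 258.0], [302.0, 285.0], [345.0, 202.0], [367.0, 228.0]]
-0.1 0.0375 0.095 side [[237.0, 158.0], [208.0, 214.0], [271.0, 162.0], [247.0, 221.0]] top [[283.0, 219.0], [342.0, 288.0], [310.0, 196.0], [368.0, 265.0]]
-0.1 0.095 0.0375 side [[204.0, 169.0], [191.0, 191.0], [292.0, 182.0], [284.0, 206.0]] top [[280.0, 257.0], [303.0, 285.0], [347.0, 200.0], [371.0, 227.0]]
-0.15 0.0375 0.095 side [[236.0, 139.0], [206.0, 194.0], [271.0, 143.0], [246.0, 200.0]] top [[284.0, 216.0], [347.0, 290.0], [313.0, 192.0], [375.0, 265.0]]
-0.15 0.095 0.0375 side [[202.0, 150.0], [188.0, 171.0], [293.0, 162.0], [285.0, 185.0]] top [[281.0, 257.0], [306.0, 286.0], [352.0, 196.0], [377.0, 224.0]]
tips side [[241.0, 218.0], [243.0, 213.0], [237.0, 227.0], [235.0, 232.0], [250.0, 219.0], [252.0, 214.0], [246.0, 229.0], [244.0, 234.0]]
```

Emit:
move_arm --plan '[{"x": -0.3,"y": -0.3,"z": 0.5,"rx": 0,"ry": 0,"rz": 0},{"x": -0.3,"y": -0.3,"z": 1.0,"rx": 0,"ry": 0,"rz": 0},{"x": -0.3,"y": -0.3,"z": 1.5,"rx": 0,"ry": 0,"rz": 0},{"x": -0.3,"y": -0.3,"z": 2.0,"rx": 0,"ry": 0,"rz": 0},{"x": -0.3,"y": -0.3,"z": 2.5,"rx": 0,"ry": 0,"rz": 0}]'

```text
clock: 3.08
ee_pos: [0.4204, -0.0726, 0.1262]
tool_rot: [[-0.642, 0.767, -0.0], [0.767, 0.642, 0.0], [0.0, -0.0, -1.0]]
wrist_force: [-1.4, 0.1, 0.4]
finger_gap: 0.365
```

Run:
```python
from h import *
ct,cs=shot('top'),shot('side')
s=manip.read_state();p=np.array(s['ee_pos']);R=np.array(s['tool_rot']);print(p.round(4),np.round(s['wrist_force'],1))
a=cs['color'][180:250,210:280]; b=ct['color'][190:265,270:350]
A=cv2.resize(a,(490,490),interpolation=cv2.INTER_CUBIC);B=cv2.resize(b,(310,290),interpolation=cv2.INTER_CUBIC)
o=np.zeros((490,800,3),np.uint8);o[:,:490]=A;o[:290,490:]=B
o=(255*(o/255.)**.6).astype(np.uint8)
for j in(.016,-.016):
    q=proj(cs,[p+R@[i*.0095,j,0] for i in(1,-1)]); q=((q-[210,180]+.5)*7).astype(int); cv2.line(o,q[0].tolist(),q[1].tolist(),(0,255,0),1)
cv2.imwrite('pics/z3.png',cv2.cvtColor(o,cv2.COLOR_RGB2BGR))
```

```text
[ 0.4201 -0.0726  0.1261] [ 0.6  0.2 -0.1]
```

View pics/z3.png

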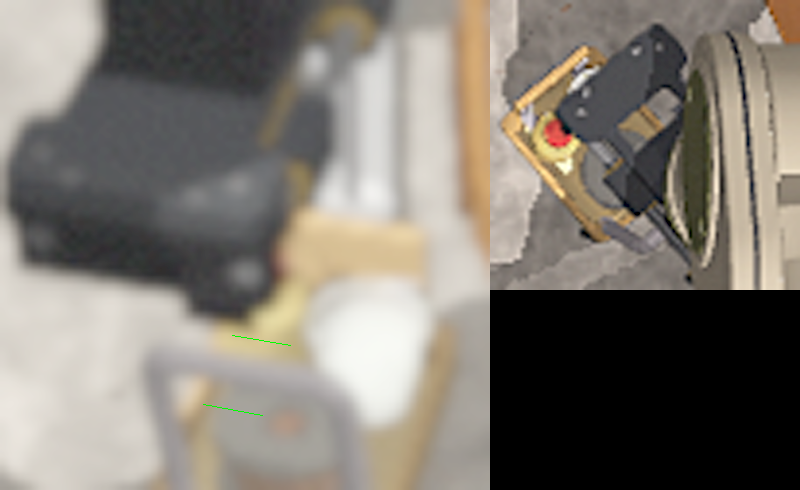

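Emit:
move_arm --plan '[{"x": 0,"y": 0,"z": 0.4,"rx": 0,"ry": 0,"rz": 0},{"x": 0,"y": 0.1,"z": 0.8,"rx": 0,"ry": 0,"rz": 0},{"x": 0,"y": 0.1,"z": 1.2,"rx": 0,"ry": 0,"rz": 0},{"x": 0,"y": 0.1,"z": 1.6,"rx": 0,"ry": 0,"rz": 0},{"x": 0,"y": 0.1,"z": 2.0,"rx": 0,"ry": 0,"rz": 0},{"x": 0,"y": 0.1,"z": 2.0,"rx": 0,"ry": 0,"rz": 0}]'

```text
clock: 3.92
ee_pos: [0.421, -0.072, 0.1063]
tool_rot: [[-0.642, 0.767, -0.001], [0.767, 0.642, -0.0], [0.0, -0.0, -1.0]]
wrist_force: [-0.4, 0.3, -0.1]
finger_gap: 0.363
```

Run:
```python
from h import *
ct,cs=shot('top'),shot('side')
s=manip.read_state();p=np.array(s['ee_pos']);R=np.array(s['tool_rot']);print(p.round(4),np.round(s['wrist_force'],1))
a=cs['color'][190:250,215:285]; b=ct['color'][205:265,285:355]
A=cv2.resize(a,(400,343),interpolation=cv2.INTER_CUBIC);B=cv2.resize(b,(400,343),interpolation=cv2.INTER_CUBIC)
o=np.zeros((343,800,3),np.uint8);o[:,:400]=A;o[:,400:]=B
o=(255*(o/255.)**.5).astype(np.uint8)
cv2.imwrite('pics/z4.png',cv2.cvtColor(o,cv2.COLOR_RGB2BGR))
```

```text
[ 0.4213 -0.072   0.1066] [-0.6 -0.7  0.2]
```

View pics/z4.png

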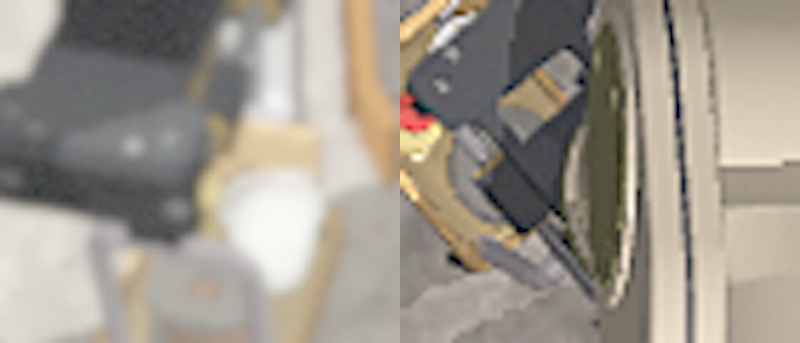

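Emit:
move_arm --plan '[{"x": 0,"y": 0,"z": 0,"rx": 0,"ry": 0,"rz": 0},{"x": 0,"y": 0,"z": 0,"rx": 0,"ry": 0,"rz": 0},{"x": 0,"y": 0,"z": 0,"rx": 0,"ry": 0,"rz": 0},{"x": 0,"y": 0,"z": 0,"rx": 0,"ry": 0,"rz": 0},{"x": 0,"y": 0,"z": 0,"rx": 0,"ry": 0,"rz": 0}]' --grip 0.5 --grip_force 15

```text
clock: 4.65
ee_pos: [0.4212, -0.072, 0.1066]
tool_rot: [[-0.642, 0.767, 0.0], [0.767, 0.642, 0.0], [0.0, 0.0, -1.0]]
wrist_force: [0.3, -1.2, -0.6]
finger_gap: 0.06
```

Run:
```python
from h import *
ct,cs=shot('top'),shot('side')
s=manip.read_state();p=np.array(s['ee_pos']);R=np.array(s['tool_rot']);print(p.round(4),np.round(s['wrist_force'],1),s['finger_gap'])
a=cs['color'][185:260,205:285]
o=cv2.resize(a,(800,600),interpolation=cv2.INTER_CUBIC)
o=(255*(o/255.)**.5).astype(np.uint8)
P=[p,p+R@[0,0,-.0187],p+R@[0,-.095,-.07],p+R@[-.0375,-.095,-.07],p+R@[.0375,-.095,-.07],[.421,-.0713,.125]]
q=((proj(cs,P)-[205,185]+.5)*[10,8]).astype(int)
for i,(u,v) in enumerate(q): cv2.circle(o,(int(u),int(v)),6,[(255,0,0),(0,255,0),(0,0,255),(255,255,0),(255,0,255),(0,255,255)][i],2)
cv2.imwrite('pics/z5.png',cv2.cvtColor(o,cv2.COLOR_RGB2BGR))
```

```text
[ 0.4212 -0.072   0.1066] [ 0.5 -0.2 -0.2] 0.05879521511985646
```

View pics/z5.png

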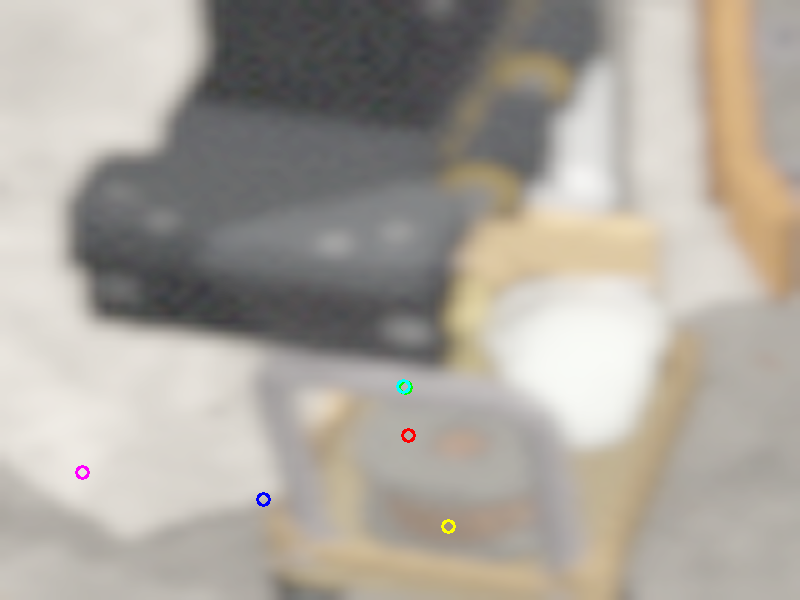

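Emit:
move_arm --plan '[{"x": 0,"y": 0,"z": -0.5,"rx": 0,"ry": 0,"rz": 0},{"x": 0,"y": 0,"z": -0.5,"rx": 0,"ry": 0,"rz": 0},{"x": 0,"y": 0,"z": -0.5,"rx": 0,"ry": 0,"rz": 0},{"x": 0,"y": 0,"z": -0.5,"rx": 0,"ry": 0,"rz": 0},{"x": 0,"y": 0,"z": 0,"rx": 0,"ry": 0,"rz": 0},{"x": 0,"y": 0,"z": 0.4,"rx": 0,"ry": 0,"rz": 0},{"x": 0,"y": 0,"z": 0.8,"rx": 0,"ry": 0,"rz": 0},{"x": 0,"y": 0,"z": 0.8,"rx": 0,"ry": 0,"rz": 0}]' --grip 3.2

```text
clock: 5.75
ee_pos: [0.421, -0.072, 0.0982]
tool_rot: [[-0.642, 0.767, -0.001], [0.767, 0.642, -0.0], [0.0, -0.001, -1.0]]
wrist_force: [-0.7, 0.1, -0.9]
finger_gap: 0.37
```

Emit:
move_arm --plan '[{"x": 0,"y": 0,"z": 0.4,"rx": 0,"ry": 0,"rz": 0},{"x": 0,"y": 0,"z": 0.8,"rx": 0,"ry": 0,"rz": 0},{"x": 0,"y": 0,"z": 1.2,"rx": 0,"ry": 0,"rz": 0},{"x": 0,"y": 0,"z": 1.2,"rx": 0,"ry": 0,"rz": 0}]'

```text
clock: 6.25
ee_pos: [0.421, -0.072, 0.0863]
tool_rot: [[-0.642, 0.767, -0.001], [0.767, 0.642, -0.0], [0.0, -0.001, -1.0]]
wrist_force: [-0.3, -0.6, -0.4]
finger_gap: 0.368
```

Emit:
move_arm --plan '[{"x": 0,"y": 0,"z": 0,"rx": 0,"ry": 0,"rz": 0},{"x": 0,"y": 0,"z": 0,"rx": 0,"ry": 0,"rz": 0},{"x": 0,"y": 0,"z": 0,"rx": 0,"ry": 0,"rz": 0},{"x": 0,"y": 0,"z": 0,"rx": 0,"ry": 0,"rz": 0},{"x": 0,"y": 0,"z": 0,"rx": 0,"ry": 0,"rz": 0}]' --grip 0.5

```text
clock: 6.88
ee_pos: [0.4213, -0.0719, 0.0867]
tool_rot: [[-0.642, 0.767, 0.0], [0.767, 0.642, 0.0], [0.0, 0.0, -1.0]]
wrist_force: [0.4, 0.3, 0.5]
finger_gap: 0.09
```

Emit:
move_arm --plan '[{"x": 0,"y": 0,"z": 0,"rx": 0,"ry": 0,"rz": 0},{"x": 0,"y": 0,"z": 0,"rx": 0,"ry": 0,"rz": 0}]'

```text
clock: 7.12
ee_pos: [0.4213, -0.072, 0.0866]
tool_rot: [[-0.642, 0.767, 0.0], [0.767, 0.642, 0.0], [0.0, 0.0, -1.0]]
wrist_force: [1.0, 0.4, 0.7]
finger_gap: 0.088
```

Run:
```python
from h import *
s=manip.read_state();print(s['finger_gap'],np.round(s['wrist_force'],2),np.round(s['ft_torque'],3))
ct,cs=shot('top'),shot('side')
p=np.array(s['ee_pos']);R=np.array(s['tool_rot'])
a=cs['color'][190:265,205:285]
o=cv2.resize(a,(640,600),interpolation=cv2.INTER_CUBIC)
o=(255*(o/255.)**.5).astype(np.uint8)
cv2.imwrite('pics/z6.png',cv2.cvtColor(o,cv2.COLOR_RGB2BGR))
```

```text
0.0877771402908103 [1.03 0.43 0.73] [-0.026  0.022 -0.019]
```

View pics/z6.png

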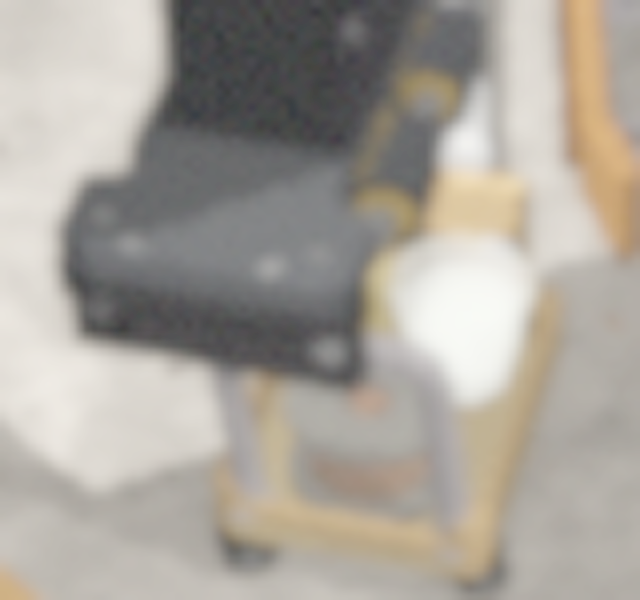

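Emit:
move_arm --plan '[{"x": 0,"y": 0,"z": 0,"rx": 0,"ry": 0,"rz": 0},{"x": 0,"y": 0,"z": 0,"rx": 0,"ry": 0,"rz": 0},{"x": 0,"y": 0,"z": 0,"rx": 0,"ry": 0,"rz": 0},{"x": 0,"y": 0,"z": 0,"rx": 0,"ry": 0,"rz": 0},{"x": 0,"y": 0,"z": 0.4,"rx": 0,"ry": 0,"rz": 0},{"x": 0,"y": 0,"z": 0.7,"rx": 0,"ry": 0,"rz": 0},{"x": 0,"y": 0,"z": 1.0,"rx": 0,"ry": 0,"rz": 0},{"x": 0,"y": 0,"z": 1.0,"rx": 0,"ry": 0,"rz": 0}]' --grip 2.6

```text
clock: 8.22
ee_pos: [0.421, -0.072, 0.0763]
tool_rot: [[-0.642, 0.767, -0.001], [0.767, 0.642, -0.0], [0.0, -0.0, -1.0]]
wrist_force: [-0.7, 0.6, 0.3]
finger_gap: 0.299
```

Emit:
move_arm --plan '[{"x": 0,"y": 0,"z": 0,"rx": 0,"ry": 0,"rz": 0},{"x": 0,"y": 0,"z": 0,"rx": 0,"ry": 0,"rz": 0},{"x": 0,"y": 0,"z": 0,"rx": 0,"ry": 0,"rz": 0},{"x": 0,"y": 0,"z": 0,"rx": 0,"ry": 0,"rz": 0},{"x": 0,"y": 0,"z": 0,"rx": 0,"ry": 0,"rz": 0}]' --grip 0.5

```text
clock: 8.85
ee_pos: [0.4213, -0.072, 0.0767]
tool_rot: [[-0.642, 0.767, 0.0], [0.767, 0.642, 0.0], [-0.0, 0.0, -1.0]]
wrist_force: [-0.8, -0.5, 1.4]
finger_gap: 0.11
```

Emit:
move_arm --plan '[{"x": 0,"y": 0,"z": 0,"rx": 0,"ry": 0,"rz": 0},{"x": 0,"y": 0,"z": 0,"rx": 0,"ry": 0,"rz": 0},{"x": 0,"y": 0,"z": 0,"rx": 0,"ry": 0,"rz": 0},{"x": 0,"y": 0,"z": 0.4,"rx": 0,"ry": 0,"rz": 0},{"x": 0,"y": 0,"z": 0.8,"rx": 0,"ry": 0,"rz": 0},{"x": 0,"y": 0,"z": 1.1,"rx": 0,"ry": 0,"rz": 0},{"x": 0,"y": 0,"z": 1.1,"rx": 0,"ry": 0,"rz": 0}]' --grip 2.2

```text
clock: 9.72
ee_pos: [0.421, -0.072, 0.0653]
tool_rot: [[-0.642, 0.767, -0.001], [0.767, 0.642, -0.0], [0.0, -0.001, -1.0]]
wrist_force: [-0.0, 1.2, -0.8]
finger_gap: 0.253
```

Emit:
move_arm --plan '[{"x": 0,"y": 0,"z": 0,"rx": 0,"ry": 0,"rz": 0},{"x": 0,"y": 0,"z": 0,"rx": 0,"ry": 0,"rz": 0},{"x": 0,"y": 0,"z": 0,"rx": 0,"ry": 0,"rz": 0},{"x": 0,"y": 0,"z": 0,"rx": 0,"ry": 0,"rz": 0},{"x": 0,"y": 0,"z": 0,"rx": 0,"ry": 0,"rz": 0}]' --grip 0.5 --grip_force 35

```text
clock: 10.35
ee_pos: [0.4213, -0.072, 0.0657]
tool_rot: [[-0.642, 0.767, 0.0], [0.767, 0.642, 0.0], [-0.0, 0.0, -1.0]]
wrist_force: [-0.2, 1.0, 0.1]
finger_gap: 0.098
```

Run:
```python
from h import *
s=manip.read_state();print(s['clock'],s['finger_gap'],np.round(s['ee_pos'],4),np.round(s['wrist_force'],2),np.round(s['ft_torque'],3))
c=shot('top','t7'); d=shot('side','s7')
g=cv2.cvtColor(c['color'],cv2.COLOR_RGB2GRAY)[180:262,260:345]
G=cv2.resize(g,None,fx=4,fy=4,interpolation=cv2.INTER_CUBIC)
L=cv2.createLineSegmentDetector(0).detect(G)[0][:,0]
for l in sorted(L,key=lambda l:-np.hypot(l[2]-l[0],l[3]-l[1])):
    n=np.hypot(l[2]-l[0],l[3]-l[1])
    if n<28: break
    p=(l+.5)/4-.5+np.array([260,180]*2)
    A=onz(c,p[0],p[1],.086)[:2];B=onz(c,p[2],p[3],.086)[:2];dd=B-A
    A4=onz(c,p[0],p[1],.044)[:2];B4=onz(c,p[2],p[3],.044)[:2]
    print(p.round().astype(int).tolist(),'ang %.1f'%(np.degrees(np.arctan2(dd[1],dd[0]))%180),*[np.round(x*1000).tolist() for x in(A,B,A4,B4)])
```

```text
10.35 0.09755986756398854 [ 0.4213 -0.072   0.0657] [-0.22  1.04  0.08] [-0.102 -0.023 -0.01 ]
[329, 261, 327, 203] ang 1.2 [383.0, -103.0] [529.0, -100.0] [384.0, -110.0] [536.0, -106.0]
[329, 203, 331, 261] ang 1.1 [529.0, -104.0] [383.0, -107.0] [535.0, -111.0] [384.0, -114.0]
[323, 205, 324, 261] ang 0.2 [524.0, -89.0] [383.0, -89.0] [530.0, -95.0] [384.0, -95.0]
[321, 248, 322, 211] ang 177.4 [416.0, -82.0] [509.0, -86.0] [418.0, -88.0] [514.0, -93.0]
[321, 210, 320, 247] ang 177.3 [509.0, -83.0] [418.0, -79.0] [515.0, -89.0] [420.0, -85.0]
[290, 215, 308, 200] ang 130.4 [498.0, -6.0] [537.0, -52.0] [503.0, -9.0] [543.0, -57.0]
[335, 208, 336, 230] ang 0.7 [515.0, -119.0] [461.0, -120.0] [521.0, -127.0] [464.0, -128.0]
[314, 251, 313, 230] ang 0.5 [408.0, -64.0] [461.0, -63.0] [410.0, -69.0] [464.0, -69.0]
[291, 203, 276, 216] ang 129.8 [528.0, -9.0] [495.0, 30.0] [534.0, -13.0] [500.0, 28.0]
[342, 194, 334, 180] ang 29.9 [551.0, -139.0] [588.0, -118.0] [558.0, -147.0] [597.0, -125.0]
[335, 260, 335, 244] ang 179.1 [386.0, -118.0] [426.0, -118.0] [386.0, -125.0] [429.0, -126.0]

[... 2193 characters left out ...]
7 [392.0, 52.0] [392.0, 32.0] [393.0, 52.0] [393.0, 31.0]
[337, 241, 337, 249] ang 178.9 [433.0, -122.0] [413.0, -121.0] [436.0, -129.0] [415.0, -129.0]
[344, 232, 336, 232] ang 89.6 [456.0, -141.0] [456.0, -121.0] [459.0, -149.0] [459.0, -129.0]
[307, 235, 312, 229] ang 136.6 [448.0, -48.0] [462.0, -61.0] [451.0, -53.0] [465.0, -66.0]
[278, 245, 278, 238] ang 0.3 [422.0, 25.0] [441.0, 25.0] [425.0, 23.0] [444.0, 23.0]
[337, 205, 344, 206] ang 88.6 [522.0, -124.0] [522.0, -143.0] [528.0, -132.0] [528.0, -151.0]
[344, 229, 337, 229] ang 89.8 [462.0, -141.0] [462.0, -122.0] [466.0, -150.0] [466.0, -130.0]
[304, 253, 298, 249] ang 60.2 [403.0, -40.0] [412.0, -25.0] [405.0, -44.0] [414.0, -28.0]
```

```bash
cat >> h.py <<'E'
def ee_for(x,y,t,z):
    a=np.radians(t); p=MO+U*(x-68*np.cos(a))/1000+V*(y-68*np.sin(a))/1000
    return (p[0],p[1],z,54.6+t)
def pose():
    s=manip.read_state(); R=np.array(s['tool_rot']); t=np.degrees(np.arctan2(R[1,1],R[0,1]))-54.6; a=np.radians(t)
    b=tobay(s['ee_pos']); print('t',round(s['clock'],2),'caddy bay x y th',(b+68*np.array([np.cos(a),np.sin(a)])).round(1),round(t,2),'z',round(s['ee_pos'][2],4),'F u,v,z',np.round([np.dot(s['wrist_force'][:2],U),np.dot(s['wrist_force'][:2],V),s['wrist_force'][2]],1),'gap',round(s['finger_gap'],3))
E
python3 - <<'E'
from h import *
pose(); rows([ee_for(-86,8.5,-14.7,.0657)])
E
```

```text
t 10.45 caddy bay x y th [-131.7   13.8] -14.67 z 0.0657 F u,v,z [ 0.5  0.2 -0. ] gap 0.099
{'x': 0.65, 'y': 4.55, 'z': -0.0} rz 0.001
```

Emit:
move_arm --plan '[{"x": 0.03,"y": 0.2,"z": 0,"rx": 0,"ry": 0,"rz": 0},{"x": 0.08,"y": 0.6,"z": 0,"rx": 0,"ry": 0,"rz": 0},{"x": 0.16,"y": 1.1,"z": 0,"rx": 0,"ry": 0,"rz": 0},{"x": 0.24,"y": 1.7,"z": 0,"rx": 0,"ry": 0,"rz": 0},{"x": 0.33,"y": 2.3,"z": 0,"rx": 0,"ry": 0,"rz": 0},{"x": 0.42,"y": 2.9,"z": 0,"rx": 0,"ry": 0,"rz": 0},{"x": 0.5,"y": 3.5,"z": 0,"rx": 0,"ry": 0,"rz": 0},{"x": 0.58,"y": 4.1,"z": 0,"rx": 0,"ry": 0,"rz": 0},{"x": 0.65,"y": 4.6,"z": 0,"rx": 0,"ry": 0,"rz": 0}]'

```text
clock: 11.58
ee_pos: [0.4526, -0.0371, 0.0656]
tool_rot: [[-0.642, 0.767, 0.0], [0.767, 0.642, 0.0], [0.0, 0.0, -1.0]]
wrist_force: [-0.7, -1.1, 4.2]
finger_gap: 0.103
```

Run:
```python
from h import *
pose()
c=shot('top','t8'); d=shot('side','s8')
g=cv2.cvtColor(c['color'],cv2.COLOR_RGB2GRAY)[160:250,230:310]
G=cv2.resize(g,None,fx=4,fy=4,interpolation=cv2.INTER_CUBIC)
L=cv2.createLineSegmentDetector(0).detect(G)[0][:,0]
for l in sorted(L,key=lambda l:-np.hypot(l[2]-l[0],l[3]-l[1])):
    n=np.hypot(l[2]-l[0],l[3]-l[1])
    p=(l+.5)/4-.5+np.array([230,160]*2)
    A=onz(c,p[0],p[1],.086)[:2];B=onz(c,p[2],p[3],.086)[:2];dd=B-A
    ang=np.degrees(np.arctan2(dd[1],dd[0]))%180
    if n<28 or abs(ang-130)>8: continue
    A4=onz(c,p[0],p[1],.044)[:2];B4=onz(c,p[2],p[3],.044)[:2]
    print(p.round(1).tolist(),'ang %.1f'%ang,*[tobay(x).round(1).tolist() for x in(A,B,A4,B4)])
rows([ee_for(-55,0,0,.0657)])
```

```text
t 11.57 caddy bay x y th [-85.1   8.5] -14.66 z 0.0656 F u,v,z [-1.3 -0.1  4.2] gap 0.103
[280.0, 188.5, 262.0, 203.3] ang 129.8 [-40.3, -33.3] [-25.2, 24.0] [-37.7, -40.8] [-22.0, 18.6]
[262.9, 205.1, 276.8, 194.3] ang 128.3 [-29.7, 26.3] [-42.2, -16.4] [-26.7, 21.0] [-39.6, -23.3]
[282.1, 193.7, 292.6, 185.3] ang 128.9 [-52.2, -25.5] [-61.4, -58.6] [-50.0, -32.7] [-59.6, -67.1]
[268.8, 204.8, 277.3, 198.1] ang 128.4 [-41.2, 17.1] [-48.8, -9.3] [-38.6, 11.5] [-46.5, -15.9]
[274.9, 197.7, 268.1, 203.7] ang 131.2 [-43.4, -6.6] [-38.1, 15.8] [-40.9, -13.1] [-35.4, 10.2]
{'x': -1.79, 'y': 3.31, 'z': -0.0} rz -0.255
```

Run:
```python
from h import *
n=7;A=np.array([-85.1,8.5,-14.66]);B=np.array([-55,0,0.])
rows([ee_for(*(A+(B-A)*k/n),.0655) for k in range(1,n+1)]+[ee_for(x,0,0,.0655) for x in(-50,-45,-40)])
```

```text
{'x': -0.27, 'y': 0.42, 'z': 0.01} rz -0.036
{'x': -0.52, 'y': 0.88, 'z': 0.01} rz -0.072
{'x': -0.78, 'y': 1.35, 'z': 0.02} rz -0.109
{'x': -1.03, 'y': 1.82, 'z': 0.02} rz -0.146
{'x': -1.29, 'y': 2.31, 'z': 0.02} rz -0.182
{'x': -1.54, 'y': 2.81, 'z': 0.02} rz -0.219
{'x': -1.79, 'y': 3.31, 'z': 0.02} rz -0.255
{'x': -1.67, 'y': 3.8, 'z': 0.02} rz -0.255
{'x': -1.54, 'y': 4.28, 'z': 0.02} rz -0.255
{'x': -1.41, 'y': 4.76, 'z': 0.02} rz -0.255
```

Emit:
move_arm --plan '[{"x": -0.27,"y": 0.42,"z": 0,"rx": 0,"ry": 0,"rz": -0.036},{"x": -0.52,"y": 0.88,"z": 0,"rx": 0,"ry": 0,"rz": -0.072},{"x": -0.78,"y": 1.35,"z": 0,"rx": 0,"ry": 0,"rz": -0.109},{"x": -1.03,"y": 1.82,"z": 0,"rx": 0,"ry": 0,"rz": -0.146},{"x": -1.29,"y": 2.31,"z": 0,"rx": 0,"ry": 0,"rz": -0.182},{"x": -1.54,"y": 2.81,"z": 0,"rx": 0,"ry": 0,"rz": -0.219},{"x": -1.79,"y": 3.31,"z": 0,"rx": 0,"ry": 0,"rz": -0.255},{"x": -1.67,"y": 3.8,"z": 0,"rx": 0,"ry": 0,"rz": -0.255},{"x": -1.54,"y": 4.28,"z": 0,"rx": 0,"ry": 0,"rz": -0.255},{"x": -1.41,"y": 4.76,"z": 0,"rx": 0,"ry": 0,"rz": -0.255}]'

```text
clock: 12.92
ee_pos: [0.4981, -0.0175, 0.0657]
tool_rot: [[-0.814, 0.58, 0.0], [0.58, 0.814, 0.0], [-0.0, 0.0, -1.0]]
wrist_force: [0.6, -0.6, 4.0]
finger_gap: 0.098
```

```bash
cat >> h.py <<'E'
def lines(c,box,ang0,tol=6,nmin=28):
    v,u,h,w=box
    g=cv2.cvtColor(c['color'],cv2.COLOR_RGB2GRAY)[v:v+h,u:u+w]
    G=cv2.resize(g,None,fx=4,fy=4,interpolation=cv2.INTER_CUBIC)
    L=cv2.createLineSegmentDetector(0).detect(G)[0][:,0]
    for l in sorted(L,key=lambda l:-np.hypot(l[2]-l[0],l[3]-l[1])):
        n=np.hypot(l[2]-l[0],l[3]-l[1]); p=(l+.5)/4-.5+np.array([u,v]*2)
        A=onz(c,p[0],p[1],.086)[:2];B=onz(c,p[2],p[3],.086)[:2];dd=B-A
        ang=np.degrees(np.arctan2(dd[1],dd[0]))%180
        if n<nmin or abs(ang-ang0)>tol: continue
        A4=onz(c,p[0],p[1],.044)[:2];B4=onz(c,p[2],p[3],.044)[:2]
        print(p.round(1).tolist(),'ang %.1f'%ang,'z86',*[tobay(x).round(1).tolist() for x in(A,B)],'z44',*[tobay(x).round(1).tolist() for x in(A4,B4)])
E
python3 - <<'E'
from h import *
pose()
c=shot('top','t9'); d=shot('side','s9')
lines(c,(140,220,105,80),144.6); print(); lines(c,(140,220,105,80),54.6,4)
rows([ee_for(-20,0,0,.0655),ee_for(20,0,0,.0655)])
E
```

```text
t 12.93 caddy bay x y th [-40.6  -0.1] -0.08 z 0.0657 F u,v,z [-0.1 -0.9  4. ] gap 0.098
[249.1, 198.1, 263.2, 179.0] ang 144.2 z86 [8.8, 32.2] [8.4, -28.5] z44 [13.3, 27.2] [12.9, -35.8]
[261.8, 177.6, 248.1, 196.1] ang 144.1 z86 [13.5, -29.3] [13.9, 29.4] z44 [18.2, -36.7] [18.7, 24.3]
[276.4, 189.5, 270.8, 197.1] ang 144.0 z86 [-34.3, -25.9] [-34.1, -1.9] z44 [-31.5, -33.1] [-31.2, -8.3]
[255.9, 194.5, 261.2, 187.0] ang 145.4 z86 [0.3, 14.6] [0.6, -8.8] z44 [4.5, 8.9] [4.8, -15.4]
[260.4, 186.4, 266.4, 179.6] ang 139.1 z86 [3.2, -8.8] [1.0, -32.0] z44 [7.5, -15.4] [5.2, -39.5]
[268.1, 177.2, 273.5, 170.6] ang 141.2 z86 [1.2, -39.5] [-0.1, -61.4] z44 [5.4, -47.3] [4.1, -70.0]
[293.2, 215.3, 297.9, 208.6] ang 144.8 z86 [-106.3, 3.1] [-106.3, -17.5] z44 [-106.2, -3.1] [-106.2, -24.5]

[251.6, 209.0, 219.9, 186.0] ang 54.1 z86 [-12.5, 50.8] [86.9, 50.0] z44 [-8.7, 46.5] [94.4, 45.7]
[260.1, 178.1, 231.1, 157.7] ang 54.5 z86 [16.3, -25.8] [107.4, -26.0] z44 [21.1, -33.1] [115.7, -33.2]
[250.8, 189.7, 222.6, 169.8] ang 54.7 z86 [17.9, 12.2] [106.3, 12.3] z44 [22.8, 6.4] [114.6, 6.5]
[27
[... 1084 characters left out ...]
5.6, -10.9]
[278.9, 207.6, 269.6, 200.7] ang 53.4 z86 [-66.0, 8.1] [-36.8, 7.5] z44 [-64.4, 2.1] [-34.1, 1.5]
[240.7, 188.6, 247.2, 193.4] ang 53.1 z86 [40.1, 24.7] [19.7, 25.2] z44 [45.9, 19.4] [24.6, 19.9]
[275.8, 170.8, 282.3, 175.3] ang 55.2 z86 [-5.1, -64.4] [-25.3, -64.6] z44 [-1.2, -73.1] [-22.1, -73.3]
[265.6, 217.2, 272.0, 221.6] ang 55.5 z86 [-52.9, 47.2] [-72.3, 46.9] z44 [-50.7, 42.8] [-70.9, 42.4]
[242.8, 206.1, 248.8, 210.8] ang 52.1 z86 [9.8, 57.7] [-9.4, 58.5] z44 [14.3, 53.7] [-5.6, 54.5]
[225.7, 154.9, 219.7, 150.9] ang 56.3 z86 [122.9, -23.8] [141.9, -23.3] z44 [131.8, -31.0] [151.5, -30.4]
{'x': -0.02, 'y': 2.0, 'z': 0.01} rz -0.0
{'x': -0.02, 'y': 6.0, 'z': 0.02} rz -0.0
```

Emit:
move_arm --plan '[{"x": 0,"y": 0.4,"z": 0,"rx": 0,"ry": 0,"rz": 0},{"x": 0,"y": 0.9,"z": 0,"rx": 0,"ry": 0,"rz": 0},{"x": 0,"y": 1.4,"z": 0,"rx": 0,"ry": 0,"rz": 0},{"x": 0,"y": 1.9,"z": 0,"rx": 0,"ry": 0,"rz": 0},{"x": 0,"y": 2.4,"z": 0,"rx": 0,"ry": 0,"rz": 0},{"x": 0,"y": 2.9,"z": 0,"rx": 0,"ry": 0,"rz": 0},{"x": 0,"y": 3.4,"z": 0,"rx": 0,"ry": 0,"rz": 0},{"x": 0,"y": 3.9,"z": 0,"rx": 0,"ry": 0,"rz": 0}]'

```text
clock: 14.02
ee_pos: [0.5207, 0.0143, 0.0656]
tool_rot: [[-0.815, 0.58, 0.0], [0.58, 0.815, 0.0], [0.0, 0.0, -1.0]]
wrist_force: [-1.0, -1.8, 5.4]
finger_gap: 0.099
```

Run:
```python
from h import *
pose(); print(np.round(manip.read_state()['ft_torque'],3))
c=shot('top','t10')
lines(c,(135,200,105,90),144.6,4,45)
```

```text
t 14.03 caddy bay x y th [-1.5 -0.1] -0.05 z 0.0656 F u,v,z [-2.  -0.2  5.4] gap 0.099
[-0.34  -0.011  0.011]
[236.9, 189.1, 251.3, 170.1] ang 143.7 z86 [47.4, 31.4] [46.4, -29.6] z44 [53.4, 26.3] [52.4, -37.0]
[216.9, 149.1, 210.3, 158.2] ang 145.5 z86 [150.5, -23.2] [150.0, 6.2] z44 [160.4, -30.3] [160.0, 0.2]
```

Emit:
move_arm --plan '[{"x": 0,"y": 0.5,"z": 0,"rx": 0,"ry": 0,"rz": 0},{"x": 0,"y": 1.0,"z": 0,"rx": 0,"ry": 0,"rz": 0},{"x": 0,"y": 1.5,"z": 0,"rx": 0,"ry": 0,"rz": 0},{"x": 0,"y": 2.0,"z": 0,"rx": 0,"ry": 0,"rz": 0},{"x": 0,"y": 2.5,"z": 0,"rx": 0,"ry": 0,"rz": 0},{"x": 0,"y": 3.0,"z": 0,"rx": 0,"ry": 0,"rz": 0},{"x": 0,"y": 3.4,"z": 0,"rx": 0,"ry": 0,"rz": 0},{"x": 0,"y": 3.6,"z": 0,"rx": 0,"ry": 0,"rz": 0}]'

```text
clock: 15.08
ee_pos: [0.5416, 0.0437, 0.0656]
tool_rot: [[-0.815, 0.58, 0.0], [0.58, 0.815, 0.0], [-0.0, 0.0, -1.0]]
wrist_force: [-0.3, -0.9, 5.1]
finger_gap: 0.101
```

Run:
```python
from h import *
pose()
c=shot('top','t11')
lines(c,(135,200,90,75),144.6,4,28)
a=c['color'][135:200,195:275]; A=cv2.resize(a,(800,600),interpolation=cv2.INTER_CUBIC); A=(255*(A/255.)**.7).astype(np.uint8)
cv2.imwrite('pics/z11.png',cv2.cvtColor(A,cv2.COLOR_RGB2BGR))
```

```text
t 15.07 caddy bay x y th [34.5 -0. ] -0.04 z 0.0656 F u,v,z [-0.9 -0.3  5.1] gap 0.101
[228.7, 175.1, 238.7, 161.9] ang 144.1 z86 [85.5, 14.4] [85.2, -28.2] z44 [93.0, 8.7] [92.7, -35.6]
[216.9, 149.1, 210.3, 158.2] ang 145.6 z86 [150.5, -23.2] [149.9, 6.2] z44 [160.5, -30.3] [159.9, 0.2]
[230.2, 170.5, 224.0, 179.4] ang 146.3 z86 [89.3, 2.4] [88.5, 30.2] z44 [97.0, -3.7] [96.1, 25.1]
[218.3, 171.8, 223.2, 165.2] ang 144.4 z86 [112.2, 22.8] [112.1, 1.8] z44 [120.7, 17.4] [120.6, -4.4]
```

View pics/z11.png

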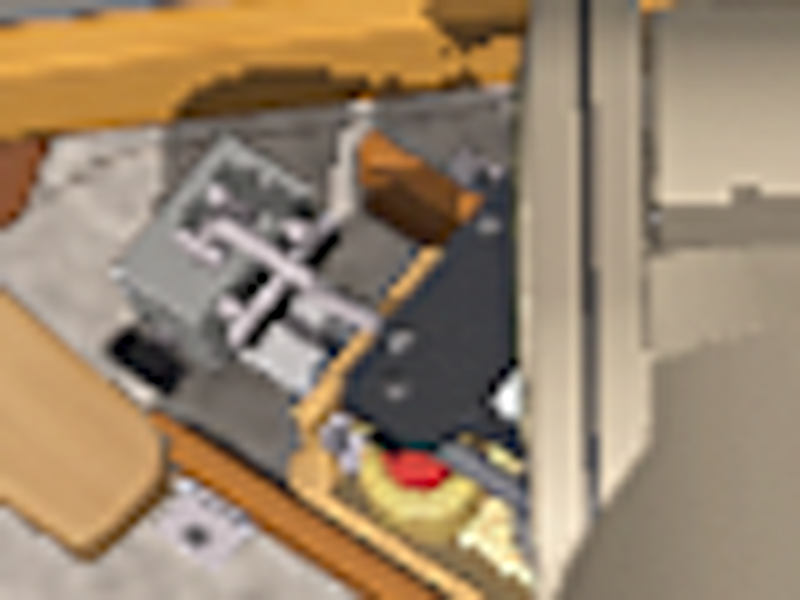

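Emit:
move_arm --plan '[{"x": 0,"y": 0.3,"z": 0,"rx": 0,"ry": 0,"rz": 0},{"x": 0,"y": 0.5,"z": 0,"rx": 0,"ry": 0,"rz": 0},{"x": 0,"y": 0.7,"z": 0,"rx": 0,"ry": 0,"rz": 0},{"x": 0,"y": 0.9,"z": 0,"rx": 0,"ry": 0,"rz": 0},{"x": 0,"y": 1.1,"z": 0,"rx": 0,"ry": 0,"rz": 0},{"x": 0,"y": 1.3,"z": 0,"rx": 0,"ry": 0,"rz": 0},{"x": 0,"y": 1.5,"z": 0,"rx": 0,"ry": 0,"rz": 0}]'

```text
clock: 16.0
ee_pos: [0.55, 0.0554, 0.0656]
tool_rot: [[-0.814, 0.58, -0.0], [0.58, 0.814, -0.0], [0.0, -0.0, -1.0]]
wrist_force: [-1.4, -1.8, 5.2]
finger_gap: 0.101
```

Run:
```python
from h import *
pose()
```

```text
t 16.0 caddy bay x y th [48.9 -0.2] -0.07 z 0.0656 F u,v,z [-2.2  0.1  5.2] gap 0.101
```

Emit:
move_arm --plan '[{"x": 0,"y": 0.15,"z": 0,"rx": 0,"ry": 0,"rz": 0},{"x": 0,"y": 0.3,"z": 0,"rx": 0,"ry": 0,"rz": 0},{"x": 0,"y": 0.45,"z": 0,"rx": 0,"ry": 0,"rz": 0},{"x": 0,"y": 0.6,"z": 0,"rx": 0,"ry": 0,"rz": 0}]'

```text
clock: 16.5
ee_pos: [0.5536, 0.0604, 0.0657]
tool_rot: [[-0.814, 0.58, -0.0], [0.58, 0.814, 0.0], [0.0, -0.0, -1.0]]
wrist_force: [-1.4, -1.4, 4.9]
finger_gap: 0.104
```

Emit:
move_arm --plan '[{"x": 0,"y": 0.1,"z": 0,"rx": 0,"ry": 0,"rz": 0},{"x": 0,"y": 0.2,"z": 0,"rx": 0,"ry": 0,"rz": 0},{"x": 0,"y": 0.3,"z": 0,"rx": 0,"ry": 0,"rz": 0}]'

```text
clock: 16.88
ee_pos: [0.5551, 0.0624, 0.0656]
tool_rot: [[-0.814, 0.58, -0.001], [0.58, 0.814, -0.0], [0.0, -0.001, -1.0]]
wrist_force: [-2.3, -3.1, 6.0]
finger_gap: 0.102
```

Emit:
move_arm --plan '[{"x": 0,"y": 0.1,"z": 0,"rx": 0,"ry": 0,"rz": 0},{"x": 0,"y": 0.2,"z": 0,"rx": 0,"ry": 0,"rz": 0},{"x": 0,"y": 0.2,"z": 0,"rx": 0,"ry": 0,"rz": 0}]'

```text
clock: 17.25
ee_pos: [0.556, 0.0636, 0.0656]
tool_rot: [[-0.814, 0.581, -0.001], [0.581, 0.814, -0.001], [0.0, -0.001, -1.0]]
wrist_force: [-3.1, -4.1, 7.7]
finger_gap: 0.104
```

```bash
cat >> h.py <<'E'
def hook(name):
    c=shot('top',name); g=cv2.cvtColor(c['color'],cv2.COLOR_RGB2GRAY)[135:200,195:250].astype(int)
    return c,g
E
python3 - <<'E'
from h import *
pose(); c=shot('side','sc1'); c=shot('top','tc1'); lines(c,(135,200,65,50),144.6,4,24)
E
```

```text
t 17.25 caddy bay x y th [59.1 -0.3] -0.1 z 0.0656 F u,v,z [-5.1  0.2  7.7] gap 0.104
[217.0, 149.1, 210.2, 158.4] ang 145.6 z86 [150.4, -23.2] [149.9, 6.7] z44 [160.4, -30.3] [159.9, 0.7]
[224.3, 161.6, 229.8, 155.1] ang 140.8 z86 [115.6, -7.5] [114.2, -29.4] z44 [124.2, -14.1] [122.7, -36.8]
```

Emit:
move_arm --plan '[{"x": 0,"y": 0.1,"z": 0,"rx": 0,"ry": 0,"rz": 0},{"x": 0,"y": 0.2,"z": 0,"rx": 0,"ry": 0,"rz": 0},{"x": 0,"y": 0.2,"z": 0,"rx": 0,"ry": 0,"rz": 0}]'

```text
clock: 17.73
ee_pos: [0.557, 0.0648, 0.0656]
tool_rot: [[-0.814, 0.581, -0.001], [0.581, 0.814, -0.001], [0.0, -0.002, -1.0]]
wrist_force: [-3.4, -5.4, 9.2]
finger_gap: 0.097
```

Emit:
move_arm --plan '[{"x": 0,"y": 0.1,"z": 0,"rx": 0,"ry": 0,"rz": 0},{"x": 0,"y": 0.1,"z": 0,"rx": 0,"ry": 0,"rz": 0}]'

```text
clock: 17.98
ee_pos: [0.5575, 0.0654, 0.0656]
tool_rot: [[-0.814, 0.581, -0.002], [0.581, 0.814, -0.001], [0.0, -0.002, -1.0]]
wrist_force: [-4.5, -5.6, 9.3]
finger_gap: 0.102
```

Run:
```python
from h import *
pose(); a=cv2.imread('pics/tc1.png')
c=shot('top','tc2'); d=shot('side','sc2')
for n,x,box in(('top',c,(135,195,65,50)),('side',d,(140,255,60,60))):
    o=cv2.imread('pics/%sc1.png'%n[0])[:,:,::-1]; v,u,h,w=box
    q=np.abs(x['color'][v:v+h,u:u+w].astype(int)-o[v:v+h,u:u+w]).sum(2); yx=np.argwhere(q>90)
    print(n,len(yx),(yx.mean(0)+[v,u]).round(1) if len(yx) else '')
```

```text
t 17.98 caddy bay x y th [61.4 -0.5] -0.13 z 0.0656 F u,v,z [-7.2  0.4  9.3] gap 0.102
top 390 [165.3 233.5]
side 2 [187.  260.5]
```

Emit:
move_arm --plan '[{"x": 0,"y": 0.1,"z": 0,"rx": 0,"ry": 0,"rz": 0},{"x": 0,"y": 0.1,"z": 0,"rx": 0,"ry": 0,"rz": 0}]'

```text
clock: 18.32
ee_pos: [0.5579, 0.066, 0.0656]
tool_rot: [[-0.814, 0.581, -0.002], [0.581, 0.814, -0.002], [0.001, -0.002, -1.0]]
wrist_force: [-5.5, -7.0, 8.9]
finger_gap: 0.102
```

Emit:
move_arm --plan '[{"x": 0,"y": 0.1,"z": 0,"rx": 0,"ry": 0,"rz": 0},{"x": 0,"y": 0.1,"z": 0,"rx": 0,"ry": 0,"rz": 0}]'

```text
clock: 18.58
ee_pos: [0.5584, 0.0665, 0.0656]
tool_rot: [[-0.814, 0.581, -0.002], [0.581, 0.814, -0.002], [0.001, -0.003, -1.0]]
wrist_force: [-5.1, -7.1, 10.1]
finger_gap: 0.099
```

Emit:
move_arm --plan '[{"x": 0,"y": 0.1,"z": 0,"rx": 0,"ry": 0,"rz": 0},{"x": 0,"y": 0.1,"z": 0,"rx": 0,"ry": 0,"rz": 0}]'

```text
clock: 18.82
ee_pos: [0.5588, 0.0671, 0.0655]
tool_rot: [[-0.814, 0.582, -0.002], [0.582, 0.814, -0.002], [0.001, -0.003, -1.0]]
wrist_force: [-6.4, -8.0, 10.0]
finger_gap: 0.102
```

Run:
```python
from h import *
pose()
c=shot('top','tc3'); d=shot('side','sc3')
from numpy import *
# hook shaft: bright pinkish pixels near (195+20..38,135+22..35)
for k in('t11','tc1','tc2','tc3'):
    a=cv2.imread('pics/%s.png'%k)[150:180,205:245]; g=cv2.cvtColor(a,cv2.COLOR_BGR2GRAY)
    print(k); print(g[4:24:2,4:34:2])
```

```text
t 18.82 caddy bay x y th [63.6 -0.7] -0.16 z 0.0655 F u,v,z [-10.2   0.6  10. ] gap 0.102
t11
[[147  94  83 128  48  58 126 130  59  62 160  64  58  44  47]
 [152  56 136  95 123  61  58  58  58  70 165  37  22  26  43]
 [157 111  74  70  90  58 115  68  13 116 116  54  15  20  27]
 [116 121 174 145 165 169  88  60 126  55  65  80  81  26  17]
 [122 120 120 168  79 129 192  72  86   4  88  82  77  75 149]
 [122 123 120 121 123  76  18 199 158  63  70  75  75  75  85]
 [134 126 122 128  84  14 179  48 122 101  37  74  54 126  28]
 [ 82  84 132 111 187 104 115   3 183 160 162 100  78  32  36]
 [ 78 101  90  65  46 163  10 106  57  78  88 156  35  29  36]
 [ 15  37  81  92  56  55 158 178 146  31  61 103  24  70  34]]
tc1
[[148  92  85 131  52  59  59  63  61  74  77  32  21 123 137]
 [154  57 135 101  83  61  56  58  33  84  61  34  22 123 135]
 [157 112  75 155 106  65 123 102  16  65  33  34  23 123 137]
 [117 120 176 101 165 167  82  64  91  30  35  37  29 119 143]
 [123 121 119 168  79 142 177 127  31  33  36  35  28 124 154]
 [122 123 122 120 124  77  21 137  91  38  37  37  29 13
[... 829 characters left out ...]
]
 [ 14  38  82  86 150  78  21  37  36  37  36  36  16 191 189]]
tc3
[[148  94  83 129  48  57 126 130  61  75  35  34 143 136  90]
 [156  55 136  96 123  61  59  59  70  37  34  27 142 135 118]
 [156 112  76  70  92  58 115  39  61  33  35  25 145 143 125]
 [117 119 174 146 165 169  90  78  32  35  35  26 150 153 132]
 [123 122 119 168  80 128 199  31  27  36  35  26 157 160 137]
 [122 123 123 120 122  80  44  49  58  33  36  26 165 166 143]
 [134 126 123 129  76  58  29  34  34  37  35  28 168 173 187]
 [ 81  85 133 110  82  30  36  72  45  34  35  32 167 179 192]
 [ 77 102  91  57 154  31  37  40  38  37  37  31 170 184 198]
 [ 14  37  81 108 195  35  22  37  37  35  36  30 162 189 202]]
```

Emit:
move_arm --plan '[{"x": 0,"y": 0.03,"z": 0,"rx": 0,"ry": 0,"rz": 0},{"x": 0,"y": 0.03,"z": 0,"rx": 0,"ry": 0,"rz": 0},{"x": 0,"y": 0,"z": 0,"rx": 0,"ry": 0,"rz": 0},{"x": 0,"y": -0.05,"z": 0,"rx": 0,"ry": 0,"rz": 0},{"x": 0,"y": -0.1,"z": 0,"rx": 0,"ry": 0,"rz": 0},{"x": 0,"y": -0.1,"z": 0,"rx": 0,"ry": 0,"rz": 0}]'

```text
clock: 19.68
ee_pos: [0.5584, 0.0666, 0.0656]
tool_rot: [[-0.814, 0.581, -0.002], [0.581, 0.814, -0.002], [0.001, -0.003, -1.0]]
wrist_force: [-5.6, -6.4, 9.5]
finger_gap: 0.1
```

Run:
```python
from h import *
pose()
```

```text
t 19.68 caddy bay x y th [63.  -0.6] -0.15 z 0.0656 F u,v,z [-8.4  0.9  9.5] gap 0.1
```

Emit:
move_arm --plan '[{"x": 0,"y": -0.05,"z": 0,"rx": 0,"ry": 0,"rz": 0},{"x": 0,"y": -0.1,"z": 0,"rx": 0,"ry": 0,"rz": 0},{"x": 0,"y": -0.1,"z": 0,"rx": 0,"ry": 0,"rz": 0}]'

```text
clock: 20.05
ee_pos: [0.558, 0.066, 0.0656]
tool_rot: [[-0.814, 0.581, -0.002], [0.581, 0.814, -0.002], [0.001, -0.002, -1.0]]
wrist_force: [-5.1, -5.4, 9.5]
finger_gap: 0.104
```

Run:
```python
from h import *
pose(); shot('top','tc4')
a,b,r=[cv2.cvtColor(cv2.imread('pics/%s.png'%k),cv2.COLOR_BGR2GRAY)[148:166,203:220].astype(int) for k in('t11','tc2','tc4')]
print('vs down',abs(r-a).mean(),'vs raised',abs(r-b).mean(),'down-raised',abs(a-b).mean())
```

```text
t 20.05 caddy bay x y th [62.1 -0.6] -0.14 z 0.0656 F u,v,z [-7.3  1.   9.5] gap 0.104
vs down 1.0751633986928104 vs raised 3.3594771241830066 down-raised 3.4281045751633985
```

Emit:
move_arm --plan '[{"x": 0,"y": -0.05,"z": 0,"rx": 0,"ry": 0,"rz": 0},{"x": 0,"y": -0.1,"z": 0,"rx": 0,"ry": 0,"rz": 0},{"x": 0,"y": -0.15,"z": 0,"rx": 0,"ry": 0,"rz": 0},{"x": 0,"y": -0.15,"z": 0,"rx": 0,"ry": 0,"rz": 0}]'

```text
clock: 20.6
ee_pos: [0.5575, 0.0655, 0.0656]
tool_rot: [[-0.814, 0.581, -0.001], [0.581, 0.814, -0.001], [0.0, -0.001, -1.0]]
wrist_force: [-3.2, -4.1, 7.2]
finger_gap: 0.104
```

Run:
```python
from h import *
pose(); shot('top','tc5')
a,b,r=[cv2.cvtColor(cv2.imread('pics/%s.png'%k),cv2.COLOR_BGR2GRAY)[148:166,203:220].astype(int) for k in('t11','tc2','tc5')]
print('vs down',abs(r-a).mean(),'vs raised',abs(r-b).mean(),'down-raised',abs(a-b).mean())
```

```text
t 20.6 caddy bay x y th [61.5 -0.4] -0.11 z 0.0656 F u,v,z [-5.2  0.3  7.2] gap 0.104
vs down 0.9803921568627451 vs raised 3.2320261437908497 down-raised 3.4281045751633985
```

Emit:
move_arm --plan '[{"x": 0,"y": -0.05,"z": 0,"rx": 0,"ry": 0,"rz": 0},{"x": 0,"y": -0.1,"z": 0,"rx": 0,"ry": 0,"rz": 0},{"x": 0,"y": -0.15,"z": 0,"rx": 0,"ry": 0,"rz": 0},{"x": 0,"y": -0.15,"z": 0,"rx": 0,"ry": 0,"rz": 0}]'

```text
clock: 21.15
ee_pos: [0.5572, 0.0655, 0.0657]
tool_rot: [[-0.815, 0.58, 0.0], [0.58, 0.815, 0.0], [-0.0, 0.0, -1.0]]
wrist_force: [0.3, -0.8, 3.6]
finger_gap: 0.102
```

Run:
```python
from h import *
pose()
```

```text
t 21.15 caddy bay x y th [61.3 -0.1] -0.05 z 0.0657 F u,v,z [-0.4 -0.7  3.6] gap 0.102
```

Emit:
move_arm --plan '[{"x": 0,"y": 0,"z": 0,"rx": 0,"ry": 0,"rz": 0},{"x": 0,"y": 0,"z": 0,"rx": 0,"ry": 0,"rz": 0},{"x": 0,"y": 0,"z": 0,"rx": 0,"ry": 0,"rz": 0},{"x": 0,"y": 0,"z": 0,"rx": 0,"ry": 0,"rz": 0},{"x": 0,"y": 0,"z": 0,"rx": 0,"ry": 0,"rz": 0}]' --grip 2.6

```text
clock: 21.78
ee_pos: [0.557, 0.0654, 0.0656]
tool_rot: [[-0.815, 0.58, -0.0], [0.58, 0.815, 0.0], [0.0, -0.0, -1.0]]
wrist_force: [-0.1, 0.2, -0.2]
finger_gap: 0.301
```

Emit:
move_arm --plan '[{"x": 0,"y": 0,"z": -0.3,"rx": 0,"ry": 0,"rz": 0},{"x": 0,"y": 0,"z": -0.8,"rx": 0,"ry": 0,"rz": 0},{"x": 0,"y": 0,"z": -1.6,"rx": 0,"ry": 0,"rz": 0},{"x": 0,"y": 0,"z": -2.4,"rx": 0,"ry": 0,"rz": 0},{"x": 0,"y": 0,"z": -3.2,"rx": 0,"ry": 0,"rz": 0},{"x": 0,"y": 0,"z": -4.0,"rx": 0,"ry": 0,"rz": 0},{"x": 0,"y": 0,"z": -5,"rx": 0,"ry": 0,"rz": 0},{"x": 0,"y": 0,"z": -6,"rx": 0,"ry": 0,"rz": 0}]'

```text
clock: 22.78
ee_pos: [0.5571, 0.0654, 0.1264]
tool_rot: [[-0.815, 0.58, 0.0], [0.58, 0.815, 0.0], [-0.0, 0.0, -1.0]]
wrist_force: [0.5, -0.0, 0.6]
finger_gap: 0.299
```

Run:
```python
from h import *
pose(); shot('top','tc6')
a,b,r=[cv2.cvtColor(cv2.imread('pics/%s.png'%k),cv2.COLOR_BGR2GRAY)[148:166,203:220].astype(int) for k in('t11','tc2','tc6')]
print('vs down',abs(r-a).mean(),'vs raised',abs(r-b).mean())
```

```text
t 22.77 caddy bay x y th [61.1 -0.1] -0.06 z 0.1264 F u,v,z [ 0.3 -0.4  0.6] gap 0.299
vs down 6.0816993464052285 vs raised 8.450980392156863
```

Emit:
move_arm --plan '[{"x": 0,"y": 0,"z": -1,"rx": 0,"ry": 0,"rz": 0},{"x": 0,"y": 0,"z": -2,"rx": 0,"ry": 0,"rz": 0},{"x": 0,"y": -2,"z": -3,"rx": 0,"ry": 0,"rz": 0},{"x": 0,"y": -5,"z": -3,"rx": 0,"ry": 0,"rz": 0},{"x": 0,"y": -8,"z": -3,"rx": 0,"ry": 0,"rz": 0},{"x": 0,"y": -11,"z": -3,"rx": 0,"ry": 0,"rz": 0},{"x": 0,"y": -14,"z": -3,"rx": 0,"ry": 0,"rz": 0},{"x": 0,"y": -14,"z": -3,"rx": 0,"ry": 0,"rz": 0}]'

```text
clock: 23.82
ee_pos: [0.4751, -0.0505, 0.1562]
tool_rot: [[-0.813, 0.583, 0.001], [0.583, 0.813, 0.001], [0.0, 0.001, -1.0]]
wrist_force: [0.1, 0.1, 0.1]
finger_gap: 0.3
```

Run:
```python
from h import *
pose(); c=shot('top','tc7')
lines(c,(135,200,75,70),144.6,4,24)
for bx in((148,203,18,17),(148,203,10,10)):
  v,u,h,w=bx
  a,b,r=[cv2.cvtColor(cv2.imread('pics/%s.png'%k),cv2.COLOR_BGR2GRAY)[v:v+h,u:u+w].astype(int) for k in('t11','tc2','tc7')]
  print('vs down',abs(r-a).mean(),'vs raised',abs(r-b).mean())
g=cv2.cvtColor(cv2.imread('pics/tc7.png')[150:180,205:245],cv2.COLOR_BGR2GRAY); print(g[4:24:2,4:34:2])
h0=cv2.imread('pics/top0.png'); r=cv2.imread('pics/tc7.png')
for n,(lo,hi) in {'teal':((75,120,60),(95,255,255)),'yellow':((22,150,120),(32,255,255))}.items():
  for im in(h0,r):
    m=cv2.inRange(cv2.cvtColor(im,cv2.COLOR_BGR2HSV),lo,hi)[225:285,175:250]; yx=np.argwhere(m>0); print(n,len(yx),(yx.mean(0)+[225,175]).round(1))
```

```text
t 23.82 caddy bay x y th [-80.8  -0.7] -0.24 z 0.1562 F u,v,z [0.2 0.  0.1] gap 0.3
[266.7, 179.2, 251.6, 200.1] ang 144.8 z86 [0.8, -33.1] [0.6, 32.6] z44 [5.1, -40.7] [4.8, 27.5]
[256.5, 196.8, 268.2, 181.2] ang 143.9 z86 [-4.4, 18.6] [-5.0, -31.3] z44 [-0.4, 13.1] [-1.0, -38.8]
[252.9, 196.1, 262.3, 183.2] ang 144.7 z86 [4.0, 22.2] [4.0, -18.3] z44 [8.3, 16.8] [8.4, -25.2]
[216.7, 175.0, 223.6, 165.8] ang 144.5 z86 [110.3, 31.8] [110.3, 2.3] z44 [118.8, 26.8] [118.7, -3.9]
[216.9, 149.0, 210.3, 158.2] ang 145.8 z86 [150.5, -23.2] [149.9, 6.2] z44 [160.5, -30.3] [159.9, 0.2]
[220.6, 166.9, 215.7, 173.1] ang 142.9 z86 [114.9, 9.2] [115.5, 29.5] z44 [123.5, 3.3] [124.1, 24.3]
[232.4, 160.5, 228.0, 165.9] ang 141.8 z86 [100.3, -22.0] [101.1, -3.9] z44 [108.3, -29.1] [109.2, -10.4]
vs down 1.4215686274509804 vs raised 3.418300653594771
vs down 1.37 vs raised 0.97
[[148  96  86 129  48  57 128 131  60  73  72  27  25  46  48]
 [155  56 136  97 124  61  59  59  56  75 146  81  23  21  40]
 [157 113  76  70  97  58 116  70  58 160 156  70  76  85  44]
 [118 120 175 148 166 171  89  79  50 168  87  52  49 140 185]
 [124 121 120 170  79 131 190 109  87  89 154 100 180 196 216]
 [124 123 123 122 123  50  70 194 159  73   7 179 224 225 226]
 [135 126 124 128  83 106 159 146 134  98 121 205 231 228 230]
 [ 81  85 133 114  94  47 176  82  82 105 155 121 238 232 229]
 [ 77 104  92  63  59 170 100  84  63  82 156 150 154 227 230]
 [ 15  37  83  87 144 129  80  85 118  82  68 215 233 233 230]]
teal 250 [253.7 225.1]
teal 250 [253.7 225.1]
yellow 62 [254.4 196.4]
yellow 61 [254.6 196.3]
```

```bash
python3 -c "
from cell import manip; print(manip.hand_in())"
```

```text
the job is handed in; nothing more can be done
None
```

The caddy is parked in the bay with the catch down behind its front board, the gripper is off it, and I have handed the job in. The clock read about 24 s of the allowed 64 s. The hand-in gives no verdict.

**What I did**
- I gripped the push bar from above and rolled the caddy 45 mm nearly straight, about 8° off its heading so its nose stayed centred on the bay.
- I turned it into line about 55 mm before the mouth, rolled it straight in, then eased it onto the buffer in 1 mm steps.
- The buffer first touched at about x = 57 mm. The catch dropped at about x = 63.5 mm with roughly 10 N on the bar.
- I backed off until the push fell to about 0 N while the caddy stayed at x ≈ 61 mm, then let go and withdrew.

**Last checks**
- The front board is at x ≈ 115 mm, so the caddy's origin is about 61 mm inside the mouth. With first touch at 57 mm, the buffer is pressed in about 4 mm. The board's line is in line with the bay to within about 2°.
- The hook's picture matches its "down" picture better than its "raised" one (difference 1.4 against 3.4). A smaller crop favoured "raised" slightly (1.4 against 1.0), but I judged it too small to tell, and the pixel values along the hook matched "down".
- The pliers and cutters show no shift in the pictures. I did not re-measure the bench block, but nothing went near it.
- The wrist force was about 0 N after withdrawing.

**Not confirmed or disagreeing**
- I could not see the castors; I inferred that they trail straight from the straight rolls.
- The fingertips turned out about 4 cm higher than the reported tool height. Two closes were wasted, one that missed the bar and one that caught only its top, before I lowered the gripper and got a proper grip.

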